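# Park the altar caddy behind its drop catch

## Robot

A 6-joint arm with a two-finger parallel gripper is mounted at the origin on the work surface. World frame = base frame: x ahead of the robot, y to its left, z up, the work surface at z = 0. Lengths are in m, angles in rad, forces in N, time in s.
With the tool pointing down it reaches from about 0.375 to 0.9 m from the base axis. Payload 3.1 kg.
Tool frame: the origin (TCP) lies at the very end of the fingers, on their centre line; the grasp point (between the pads) lies 19 mm behind it; z points along the fingers, y is the direction in which the jaws open and shut (so a half turn about z gives the same grasp; the last joint's range is limited). The gripper opens to 85 mm and grips with 20 to 120 N. Pads are 22 mm wide; open, the fingers measure 114 mm over their backs; the gripper's body (76 mm by 85 mm) begins 54 mm behind the grasp point. The pads swing forward as they close: fully open they stand 13 mm farther back than shut.
Start: joints at [1.131, 0.527, 1.433, -0, 1.181, -0.178], TCP at [0.162, 0.604, 0.231] pointing down, gripper open.
Joint ranges: [-3.08, 3.08], [-0.75, 2.2], [0.22, 2.44], [-1.43, 4.57], [0, 2.65], [-2.85, 2.85]. Speed limits (rad/s): [2.79, 2.79, 3.14, 3.14, 3.14, 3.14].

## Interface

Orientations are given as a unit quaternion [w, x, y, z].
In Python, from rig import robot, viewer, workorder gives the robot as it stands. The module is installed in compiled form; this text tells all that it offers.
- The arm moves only by the tool play_rows, never from a script. Its argument "series" is a list of rows, each an object of numbers: "dx", "dy", "dz": the shift along the tool's x, y, z in m; "rx", "ry", "rz": the turn, a rotation vector about the tool's x, y, z in rad; "hand": the closure, from 0 (fully open) to 1 (shut). In form: [{"dx": .., "dy": .., "dz": .., "rx": .., "ry": .., "rz": .., "hand": ..}, ...]. A call has 1 to 20 rows; each row shifts and turns the pose as measured when the row begins, along the tool's axes as they then stand; what a row does not reach is not made up. A row lasts 1/10 s, in which the tool goes at most 50 mm and 8.59 degrees, less where a joint would pass 70% of its speed; a pose out of reach is approached as far as the arm can. A call is refused whole if a number of a shift passes 0.05 or a number of a turn 0.15, either way. A call with a gripper value outside its range is refused whole. The fingers move at their own pace and stop on an object; the grip force is fixed at half the most. Time passes only in rows, so rows that do not move let the fingers close. It gives the time, the measured TCP pose, the force and the opening at its end, in the units of the state.
- robot.get_obs(): the state, without advancing time (a new reading comes with each control period).
- viewer.capture(name): name is "side" or "top"; returns a dict with "img" (420x560x3 uint8, red, green, blue), "range_z" (420x560 float32, m along the optical axis (not along the pixel's ray), 0 where there is no reading), "mtx" (3x3 intrinsics, pixels), "dist" ([k1, k2, p1, p2, k3] as OpenCV has them; the pictures are not rectified), "R" (3x3) and "t" (3): a world point X has camera coordinates R X + t. Camera axes: x right, y down, z forward; pixel columns grow to the right and rows downward; lengths in m; the calibration is good to about 2 mm. A picture is of the moment at which its call begins.
- workorder.job_done(): hands the job in, once; it reports no verdict.
Trained networks look in the newest picture that a camera, given by its name, has taken for a name from the list of things; names that differ only in an ending like _2 or _b are one class to them, and where a whole thing is asked for, a point or a joint stands for the part that bears it (a point fixed in the world has none). Each returns a list of dicts, best first, with "score" (0 to 1); they miss things now and then, are a little off and sometimes report something else, mostly with a low value. They report only what shows in the picture. A call takes as long as a camera call. They do not tell look-alikes from the thing itself.
- viewer.boxes_of(camera, thing): "position" ([x, y, z] in m, in the coordinates of the camera as it stood for that picture, good to about 4 mm: the middle of the surface that is visible of it).
- viewer.tip_of(camera, thing): "position" ([x, y, z] in m, in the coordinates of the camera as it stood for that picture, good to about 4 mm: a listed point, or the origin of a listed thing).
The state is a dict: "t": time; "joints": joint angles; "joint_velocities": joint speeds; "joint_torque": joint torques, N m; "eef_pos": TCP position; "tcp_rot": TCP orientation; "force": force on the tool from outside, world axes, zero at the start; "torque": the same for the moment, N m; "gripper_width": finger opening in m.
Only numpy, scipy, OpenCV 4.12 (cv2) and the standard library are available. Lean on these libraries where they do the work, as an engineer would, in place of code of your own. Each camera call takes 0.05 s, during which the arm holds its last target.

## Task

Slide the candle-and-incense caddy into its parking dock on the altar shelf, letting the caddy's own front edge lift the drop catch, and push it gently home against the sprung buffer until the catch falls behind it. Then, before you let go, pull the caddy back against the catch with about 10 N (a kilo's pull) for a moment to prove that it holds, and leave it parked. Do not touch the catch with the robot, do not ram anything or tip the caddy, and leave the saucers, vase and canister where they are.

Things in the scene. Friction and masses are not known exactly. Their poses are not given: they have to be found in the camera images.
- caddy: wooden carrier 130 mm long (x), 136 wide (y), 74 high, 0.3 to 0.5 kg, balanced about its middle; origin: centre of the flat underside. Base board 8 mm thick; its long edges stick out 8 mm past the side boards. Side boards at y = +-48 to +-60 mm, full length; all walls 40 mm high. Candles and an incense box in it stay below 40 mm. Same both ways round; starts with x within 0.45 rad of world x
- caddy_grip (a point): middle of the caddy's carrying handle, 63 mm above its underside: a level bar along the caddy's x, 80 mm long, 12 mm thick (y), z = 52 to 74 mm, open below down to 24 mm between two 12 mm posts centred at x = +-32 mm
- dock: fixed parking dock on the altar surface, open on top: two aluminium runners along x, x = -95 to 74 mm, inner faces at y = +-69.5 (1.5 mm clear a side), 15 mm high; lips over the caddy's base edges reach in to y = +-63.5, undersides 11 mm up. The caddy slides on the altar surface between them; +x is the way in. Origin: on the surface, where the caddy's origin is when parked, give or take 8 mm
- dock_mouth (a point): on the surface in the middle of the dock's mouth, dock x = -125 mm, same axes. From here to x = -95 the runners flare in from y = +-77 to +-69.5 mm, without lips; the caddy is clear before it at dock x = -195. Catch and buffer sit on one steel strip beside the +y runner, clamped through slots up to 8 mm further in or out: that setting is not measured and must be felt
- catch (a joint): angle of the drop catch: 0 = fallen (rest), positive = lifted. A 70 g steel bar at dock y = 50 to 62 mm, 45 mm long, sloping down inwards from a pin 58 mm up at dock x = -106 mm (give or take 8); the pin's bracket, at y = 90 to 109, is 70 mm high. The front edge of the caddy's side board lifts it to 0.22 rad; it rides on the board and falls to 0 behind its rear end, 1.7 mm past the parked place
- buffer (a joint): travel of the sprung rubber buffer on the back bar, m: 0 = out, grows as pushed in, 2 N per mm, solid at 0.008. The caddy's front meets its face (60 mm wide, z = 19 to 37 mm) 2 mm before the parked place; the catch falls at about 7 N of spring (drag in the runners, 2 to 10 N, comes on top). Then it holds the caddy lightly back on the catch (about 3 N, travel 0.001). Over 15 N on it is ramming
- saucer_a: celadon ceramic saucer, 100 mm across, 16 mm high, loose; origin: centre of its underside; bystander
- saucer_b: a second celadon saucer like the first; bystander
- vase: glass bud vase, 68 mm across, 125 mm high, loose; origin: centre of its underside; bystander
- canister: steel canister with lid and lever clasp, 80 mm across, 117 mm high, loose; origin: centre of its underside; bystander
Mind the look-alikes: they are no part of the job. Of the things that look like the caddy, take the one that is farthest to the robot's left at the start.

How it is judged:
By the outcome, as a careful person would: the job done as asked, in the order asked, and still so for the second after the job is handed in, with the robot touching nothing.
It also fails if it takes over 64 s, if anything falls off the work surface, if the arm or the gripper's body presses on something with over 40 N, if the wrist force passes 120 N, or if a joint passes its speed limit or range.

## Working session

There is one attempt and no reset: what is moved stays moved. The work goes in short steps, Python scripts to look and compute and a tool call to move; the robot and the scene stay as the last step left them, time stands still between calls to the robot, and variables do not carry over. Pictures are saved under pics/ and viewed, and the job is handed in when it is done.

Besides the shell and the picture viewer there is one more tool, called by a JSON object that holds its "op" and its "data". play_rows: Moves the arm, as the interface text tells. Its arguments: {"type":"object","properties":{"series":{"type":"array"}},"required":["series"]}

```bash
mkdir -p pics; cat > h.py <<'E'
import numpy as np, cv2
from rig import robot, viewer, workorder
def cap(n,fn=None):
    c=viewer.capture(n)
    if fn: cv2.imwrite('pics/'+fn,cv2.cvtColor(c['img'],cv2.COLOR_RGB2BGR))
    return c
def w(c,p): return np.array(c['R']).T@(np.array(p)-np.array(c['t']))
def proj(c,X):
    r,_=cv2.Rodrigues(np.array(c['R'])); return cv2.projectPoints(np.float64(X).reshape(-1,1,3),r,np.float64(c['t']),np.float64(c['mtx']),np.float64(c['dist']))[0].reshape(-1,2)
def cloud(c):
    z=c['range_z']; h,ww=z.shape
    u,v=np.meshgrid(np.arange(ww),np.arange(h))
    n=cv2.undistortPoints(np.float64(np.stack([u.ravel(),v.ravel()],1)).reshape(-1,1,2),np.float64(c['mtx']),np.float64(c['dist'])).reshape(h,ww,2)
    P=np.dstack([n[...,0]*z,n[...,1]*z,z]); return (P-np.array(c['t']))@np.array(c['R'])
def unp(c,uv,z0):
    n=cv2.undistortPoints(np.float64(uv).reshape(-1,1,2),np.float64(c['mtx']),np.float64(c['dist'])).reshape(-1,2)
    R=np.array(c['R']);o=-R.T@np.array(c['t']);d=np.c_[n,np.ones(len(n))]@R
    return o+d*((z0-o[2])/d[:,2])[:,None]
E
python3 - <<'E'
from h import *
for n in ['top','side']:
    c=cap(n,n+'0.png'); print(n, w(c,[0,0,0]).round(3))
    for t in ['caddy','caddy_grip','dock','dock_mouth','catch','buffer','saucer_a','vase','canister']:
        for f in ['boxes_of','tip_of']:
            try: r=getattr(viewer,f)(n,t)
            except Exception as e: print(t,f,e); continue
            for d in r: X=w(c,d['position']); print(t,f,round(d['score'],2),X.round(3),proj(c,X).round(0), {k:v for k,v in d.items() if k not in('score','position')})
o=robot.get_obs(); print(o)
E
```

```text
top [0.451 0.042 1.308]
caddy boxes_of 0.95 [ 0.3   -0.327  0.033] [[415. 290.]] {}
caddy boxes_of 0.65 [ 0.504 -0.245  0.034] [[382. 211.]] {}
caddy tip_of 0.97 [ 0.505 -0.25   0.002] [[381. 211.]] {}
caddy tip_of 0.62 [ 0.295 -0.332  0.003] [[414. 290.]] {}
caddy tip_of 0.48 [ 0.708 -0.355 -0.   ] [[417. 134.]] {}
caddy_grip boxes_of 0.9 [ 0.299 -0.33   0.036] [[417. 290.]] {}
caddy_grip boxes_of 0.87 [ 0.497 -0.25   0.036] [[384. 213.]] {}
caddy_grip tip_of 0.75 [ 0.297 -0.335  0.067] [[422. 292.]] {}
caddy_grip tip_of 0.68 [ 0.5   -0.252  0.066] [[388. 211.]] {}
dock boxes_of 0.88 [0.645 0.013 0.016] [[280. 158.]] {}
dock_mouth boxes_of 0.83 [0.638 0.009 0.013] [[281. 161.]] {}
catch boxes_of 0.22 [ 0.701 -0.348  0.07 ] [[423. 131.]] {}
catch tip_of it knows: caddy, caddy_grip, canister, dock, dock_mouth, saucer, vase
buffer tip_of it knows: caddy, caddy_grip, canister, dock, dock_mouth, saucer, vase
saucer_a boxes_of 0.9 [ 0.768 -0.19   0.012] [[356. 111.]] {}
saucer_a boxes_of 0.85 [0.429 0.405 0.015] [[129. 244.]] {}
saucer_a tip_of 0.88 [0.429 0.397 0.001] [[133. 244.]] {}
sa
[... 1729 characters left out ...]
[[271. 170.]] {}
{'t': 1.7, 'joints': array([ 1.13050172e+00,  5.27520636e-01,  1.43271421e+00, -3.83160213e-06,
        1.18138819e+00, -1.78516064e-01]), 'joint_velocities': array([ 0.00227148, -0.00173771,  0.0016663 , -0.00012233,  0.00081888,
        0.00059172]), 'joint_torque': array([ 1.02247868e-03, -4.42307782e+01, -1.78416270e+01, -1.66313112e-04,
        8.25903680e-04, -1.64337587e-05]), 'eef_pos': array([0.16171949, 0.60368608, 0.23129317]), 'tcp_rot': array([-2.93654625e-06,  1.30515140e-01,  9.91446316e-01, -1.50068353e-05]), 'force': array([ 0.04839544, -0.16171186,  0.31829809]), 'torque': array([ 0.00706771, -0.05456858, -0.01102685]), 'gripper_width': 0.08534316288083911}
```

```bash
python3 - <<'E'
import cv2
for n in ['top','side']:
    i=cv2.imread(f'pics/{n}0.png'); cv2.imwrite(f'pics/{n}0_big.png',cv2.resize(i,None,fx=1.42,fy=1.42,interpolation=cv2.INTER_CUBIC))
i=cv2.imread('pics/top0.png'); cv2.imwrite('pics/crop_caddies.png',cv2.resize(i[160:340,330:480],None,fx=3.3,fy=3.3,interpolation=cv2.INTER_CUBIC))
cv2.imwrite('pics/crop_dock.png',cv2.resize(i[80:240,190:370],None,fx=3.7,fy=3.7,interpolation=cv2.INTER_CUBIC))
E
```

```text
(no output)
```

View pics/top0_big.png

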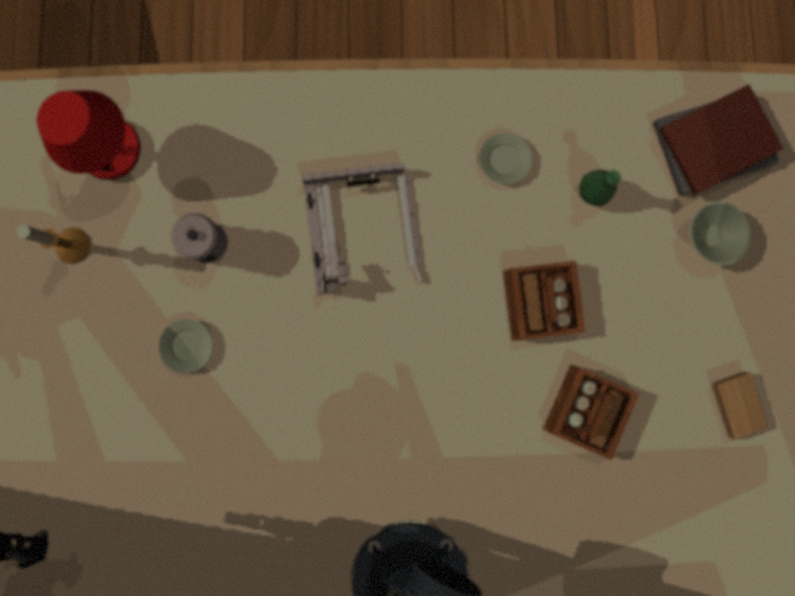

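View pics/side0_big.png

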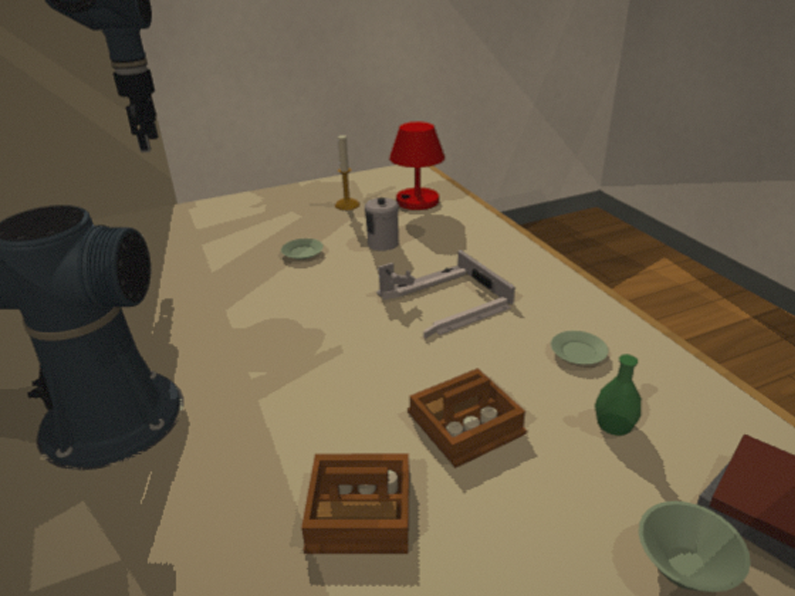

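View pics/crop_caddies.png

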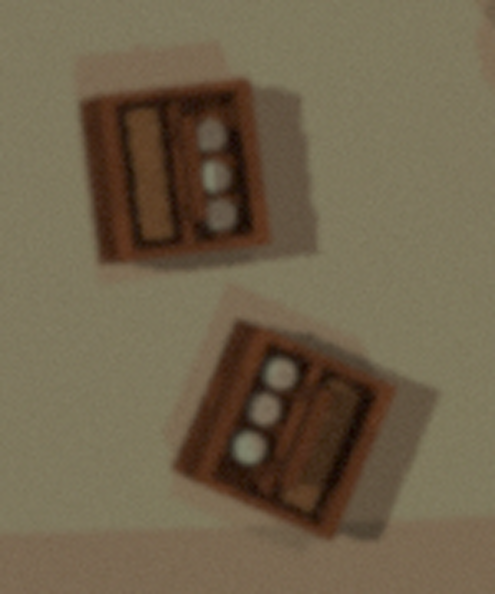

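View pics/crop_dock.png

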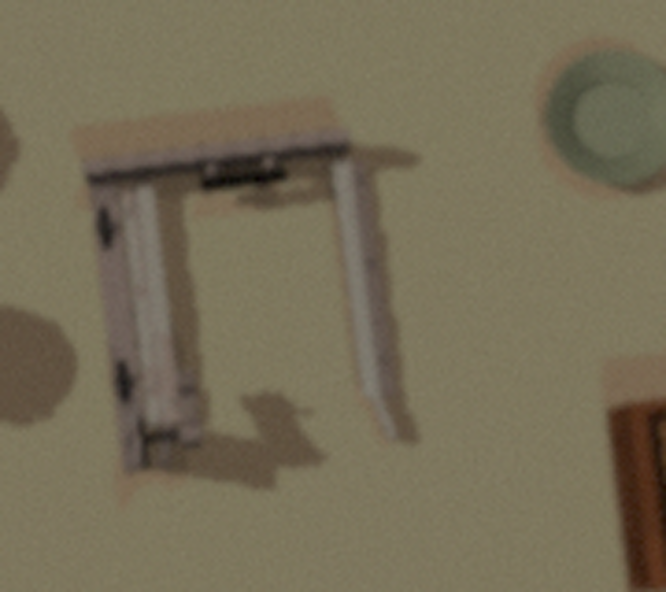

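Two look-alike caddies. Top-view pixel (381,211) is at y≈-0.25 and (414,290) is at y≈-0.33. The first is farther to the robot's left (+y) and has its x axis near world x, so it is the one meant. The crop confirms it is the upper one. The dock is at (280,158), with its mouth facing the robot. I'll measure both precisely next.

```bash
python3 - <<'E'
from h import *
cs=[cap('top') for _ in range(4)]
c=cs[0]; z=np.stack([k['range_z'] for k in cs]); print('noise',np.nanmedian(z.std(0)), 'zero frac',(z==0).mean())
c['range_z']=np.median(z,0).astype(np.float32)
P=cloud(c); np.save('P.npy',P)
H=np.clip(P[...,2],0,0.1)
def crop(x0,x1,y0,y1,fn,s):
    m=cv2.resize((H[y0:y1,x0:x1]*2550).astype(np.uint8),None,fx=s,fy=s,interpolation=cv2.INTER_NEAREST)
    cv2.imwrite('pics/'+fn,cv2.applyColorMap(m,cv2.COLORMAP_JET))
crop(200,310,100,215,'hd.png',5); crop(340,430,170,250,'hc.png',6)
# table height
print('table',np.median(P[220:260,280:340,2]))
m=np.zeros(H.shape,bool); m[170:250,340:430]=1
for lo,hi in [(0.03,0.046),(0.058,0.09),(0.004,0.012)]:
    q=P[m&(H>lo)&(H<hi)]; 
    print(lo,hi,len(q),q.mean(0).round(4),np.median(q,0).round(4)); print(cv2.minAreaRect(np.float32(q[:,:2]*1000)))
E
```

```text
noise 0.0021404172 zero frac 0.004008290816326531
table 0.0008703180192535817
0.03 0.046 1317 [ 0.5018 -0.2494  0.0372] [ 0.5009 -0.2356  0.0388]
((503.5500793457031, -252.75833129882812), (130.95126342773438, 122.33666229248047), 5.710763454437256)
0.058 0.09 201 [ 0.5031 -0.2512  0.0726] [ 0.5036 -0.2509  0.0741]
((503.31634521484375, -252.43600463867188), (80.17422485351562, 12.903018951416016), 6.02787971496582)
0.004 0.012 755 [ 0.5052 -0.2458  0.0085] [ 0.5084 -0.2477  0.0087]
((505.45501708984375, -260.2152404785156), (234.17062377929688, 205.7177276611328), 87.48969268798828)
```

View pics/hd.png

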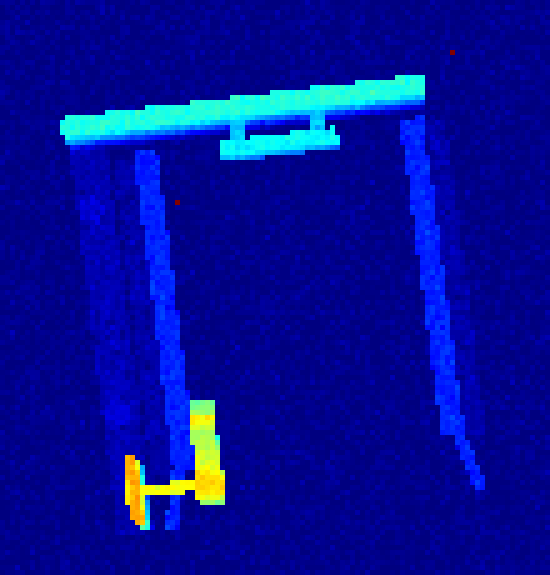

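View pics/hc.png

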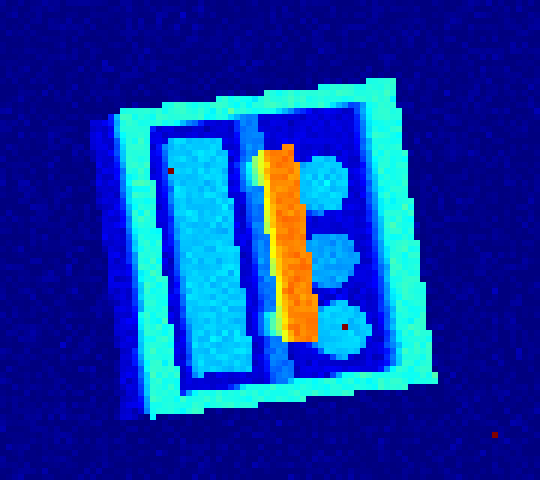

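```bash
python3 - <<'E'
from h import *
P=np.load('P.npy'); H=P[...,2]; V,U=np.mgrid[:420,:560]
m=(U>205)&(U<300)&(V>112)&(V<210)
q=P[m&(H>0.0105)&(H<0.020)]
# separate by approximate dock frame
def fit(q):
    l=cv2.fitLine(np.float32(q[:,:2]),cv2.DIST_HUBER,0,0.001,0.001).ravel(); return l
yaw=0.125;o=np.array([.63,.01])
for it in range(4):
    c,s=np.cos(yaw),np.sin(yaw); L=(q[:,:2]-o)@np.array([[c,-s],[s,c]])
    R=q[(abs(L[:,1]+70)>=0)&(abs(L[:,1]+.0695)<.012)&(L[:,0]<.06)&(L[:,0]>-.085)]
    Lf=q[(abs(L[:,1]-.0695)<.012)&(L[:,0]<.06)&(L[:,0]>-.085)]
    res=[]
    for g in (R,Lf):
        l=fit(g); res.append(np.arctan2(l[1],l[0])%np.pi); 
        gl=(g[:,:2]-o)@np.array([[c,-s],[s,c]]); print(len(g),res[-1],'y range',np.percentile(gl[:,1],[1,10,50,90,99]).round(4),'mean',gl[:,1].mean().round(4))
    yaw=np.mean(res)
    mid=(((R[:,:2]-o)@np.array([-s,c])).mean()+((Lf[:,:2]-o)@np.array([-s,c])).mean())/2
    o=o+mid*np.array([-s,c]); print(yaw,o)
bar=P[(U>210)&(U<290)&(V>105)&(V<135)&(H>.028)&(H<.055)]
c,s=np.cos(yaw),np.sin(yaw);M=np.array([[c,-s],[s,c]])
B=(bar[:,:2]-o)@M
top=B[:]; print('bar x',np.percentile(top[:,0],[1,5,25,50,75,95,99]).round(4), 'y',np.percentile(top[:,1],[1,99]), 'z',np.percentile(bar[:,2],[5,50,95]))
l=fit(np.c_[bar[B[:,0]>np.percentile(B[:,0],50)]]); print('bar dir',np.arctan2(l[1],l[0])-np.pi/2)
A=P[m&(H>-.01)]; AL=(A[:,:2]-o)@M
for nm,sel in [('buffer',(abs(AL[:,1])<.031)&(A[:,2]>.02)),('runR',(abs(AL[:,1]+.072)<.012)&(A[:,2]>.009)),('runL',(abs(AL[:,1]-.070)<.008)&(A[:,2]>.009)&(A[:,2]<.022)),('catch',(abs(AL[:,1]-.056)<.008)&(A[:,2]>.024)&(AL[:,0]<0)),('brk',(AL[:,1]>.085)&(A[:,2]>.05))]:
    g=AL[sel]; print(nm,len(g),'x',np.percentile(g[:,0],[1,10,90,99]).round(4),'y',np.percentile(g[:,1],[1,10,90,99]).round(4),'z',np.percentile(A[sel,2],[1,50,99]).round(4))
E
```

```text
Traceback (most recent call last):
cv2.error: OpenCV(4.12.0) /io/opencv/modules/imgproc/src/linefit.cpp:50: error: (-215:Assertion failed) count > 0 in function 'fitLine2D_wods'
```

```bash
cat > fd.py <<'E'
from h import *
P=np.load('P.npy'); H=P[...,2]; V,U=np.mgrid[:420,:560]
m=(U>205)&(U<300)&(V>112)&(V<210)
q=P[m&(H>0.0105)&(H<0.020)]
Rp=P[m&(U>278)&(H>0.009)&(H<.022)&(V>124)&(V<185)]
Lp=P[m&(U>226)&(U<240)&(H>0.0105)&(H<.02)&(V>132)&(V<195)]
for g in (Rp,Lp):
    l=cv2.fitLine(np.float32(g[:,:2]),cv2.DIST_HUBER,0,0.001,0.001).ravel(); print(len(g),g.mean(0).round(4),np.arctan2(l[1],l[0])%np.pi)
E
python3 fd.py
```

```text
284 [ 0.6545 -0.003   0.0159] 0.11462514
293 [0.634  0.1347 0.0159] 0.11150735
```

```bash
cat > fd2.py <<'E'
from h import *
P=np.load('P.npy'); H=P[...,2]; V,U=np.mgrid[:420,:560]
m=(U>205)&(U<300)&(V>105)&(V<215)
yaw=0.113;o=np.array([.645,.066])
for it in range(3):
    c,s=np.cos(yaw),np.sin(yaw);M=np.array([[c,-s],[s,c]])
    A=P[m]; AL=(A[:,:2]-o)@M; AL=np.c_[AL,A[:,2]]
    run=lambda sg: AL[(abs(sg*AL[:,1]-.070)<.014)&(AL[:,2]>.0095)&(AL[:,2]<.021)&(abs(AL[:,0]-0)<.06)]
    r,l=run(-1),run(1)
    fr=np.polyfit(r[:,0],r[:,1],1);fl=np.polyfit(l[:,0],l[:,1],1)
    print(yaw,o,len(r),len(l),fr,fl,'R y',np.percentile(r[:,1],[1,5,50,95,99]).round(4),'L y',np.percentile(l[:,1],[1,5,50,95,99]).round(4))
    o=o+np.array([-s,c])*(fr[1]+fl[1])/2; yaw+=(fr[0]+fl[0])/2
for nm,sel in [('buffer',(abs(AL[:,1])<.031)&(AL[:,2]>.02)&(AL[:,2]<.034)),('bar',(abs(AL[:,1])<.06)&(AL[:,2]>.02)&(AL[:,0]>.05)),('runR',(abs(AL[:,1]+.072)<.012)&(AL[:,2]>.009)&(AL[:,2]<.022)),('runL',(abs(AL[:,1]-.070)<.008)&(AL[:,2]>.009)&(AL[:,2]<.022)),('catch',(abs(AL[:,1]-.056)<.01)&(AL[:,2]>.024)&(AL[:,0]<0)),('brk',(AL[:,1]>.085)&(AL[:,2]>.05))]:
    g=AL[sel]; print(nm,len(g),'x',np.percentile(g[:,0],[1,10,90,99]).round(4),'y',np.percentile(g[:,1],[1,10,90,99]).round(4),'z',np.percentile(g[:,2],[1,50,99]).round(4))
E
python3 fd2.py
```

```text
0.113 [0.645 0.066] 215 220 [-0.00264779 -0.06967333] [-0.00099659  0.06932576] R y [-0.0756 -0.0751 -0.0697 -0.0643 -0.0638] L y [0.0635 0.0638 0.0694 0.0749 0.0754]
0.11117781276660955 [0.6450196  0.06582732] 215 220 [-0.00084444 -0.06949933] [0.00080657 0.06949954] R y [-0.0755 -0.0749 -0.0695 -0.0641 -0.0637] L y [0.0636 0.064  0.0695 0.075  0.0755]
0.11115887769497611 [0.64501958 0.06582743] 215 220 [-0.0008257  -0.06949943] [0.00082531 0.06949944] R y [-0.0755 -0.0749 -0.0695 -0.0641 -0.0637] L y [0.0636 0.064  0.0695 0.075  0.0755]
buffer 66 x [0.072  0.0724 0.0918 0.0919] y [-0.0291 -0.0235  0.0237  0.0303] z [0.0207 0.0305 0.0339]
bar 381 x [0.0721 0.0734 0.0995 0.1013] y [-0.0576 -0.0422  0.0426  0.0582] z [0.021  0.0387 0.0435]
runR 336 x [-0.1082 -0.0796  0.0697  0.0914] y [-0.0797 -0.0751 -0.0647 -0.0635] z [0.0125 0.0158 0.0193]
runL 326 x [-0.1033 -0.0732  0.0712  0.0916] y [0.0636 0.0648 0.0749 0.0772] z [0.0126 0.0159 0.0195]
catch 115 x [-0.1039 -0.1004 -0.0583 -0.0526] y [0.0491 0.0503 0.0608 0.0638] z [0.0469 0.0587 0.0682]
brk 46 x [-0.1103 -0.1065 -0.0817 -0.078 ] y [0.0866 0.0899 0.0955 0.0969] z [0.0585 0.0698 0.0733]
```

{"op": "play_rows", "data": {"series": [{"rz": -0.122, "hand": 0.5}, {"rz": -0.122, "hand": 0.5}, {"rz": -0.121, "hand": 0.5}, {"dx": -0.05, "hand": 0.5}, {"dx": -0.05, "hand": 0.5}, {"dx": -0.05, "hand": 0.5}, {"dx": -0.05, "hand": 0.5}, {"dx": -0.04, "dy": -0.03, "hand": 0.5}, {"dy": -0.05, "hand": 0.5}, {"dy": -0.05, "hand": 0.5}, {"dy": -0.05, "hand": 0.5}, {"dy": -0.05, "hand": 0.5}, {"dy": -0.05, "hand": 0.5}, {"dy": -0.05, "hand": 0.5}, {"dy": -0.05, "hand": 0.5}, {"dy": -0.05, "hand": 0.5}, {"dy": -0.05, "hand": 0.5}]}}

```text
validation failed for argument at $.se...
```

{"op": "play_rows", "data": {"series": [{"dx": 0, "dy": 0, "dz": 0, "rx": 0, "ry": 0, "rz": -0.122, "hand": 0.5}, {"dx": 0, "dy": 0, "dz": 0, "rx": 0, "ry": 0, "rz": -0.122, "hand": 0.5}, {"dx": 0, "dy": 0, "dz": 0, "rx": 0, "ry": 0, "rz": -0.121, "hand": 0.5}, {"dx": -0.05, "dy": 0, "dz": 0, "rx": 0, "ry": 0, "rz": 0, "hand": 0.5}, {"dx": -0.05, "dy": 0, "dz": 0, "rx": 0, "ry": 0, "rz": 0, "hand": 0.5}, {"dx": -0.05, "dy": 0, "dz": 0, "rx": 0, "ry": 0, "rz": 0, "hand": 0.5}, {"dx": -0.05, "dy": 0, "dz": 0, "rx": 0, "ry": 0, "rz": 0, "hand": 0.5}, {"dx": -0.04, "dy": -0.03, "dz": 0, "rx": 0, "ry": 0, "rz": 0, "hand": 0.5}, {"dx": 0, "dy": -0.05, "dz": 0, "rx": 0, "ry": 0, "rz": 0, "hand": 0.5}, {"dx": 0, "dy": -0.05, "dz": 0, "rx": 0, "ry": 0, "rz": 0, "hand": 0.5}]}}

```text
t: 2.9
eef_pos: [0.422, 0.5082, 0.2285]
tcp_rot: [0.002, -0.065, 0.998, 0.002]
force: [1.1, -1.0, 0.5]
gripper_width: 0.0424
```

{"op": "play_rows", "data": {"series": [{"dx": 0, "dy": -0.05, "dz": 0, "rx": 0, "ry": 0, "rz": 0.01, "hand": 0.5}, {"dx": 0, "dy": -0.05, "dz": 0, "rx": 0, "ry": 0, "rz": 0.01, "hand": 0.5}, {"dx": 0, "dy": -0.05, "dz": 0, "rx": 0, "ry": 0, "rz": 0, "hand": 0.5}, {"dx": 0, "dy": -0.05, "dz": 0, "rx": 0, "ry": 0, "rz": 0, "hand": 0.5}, {"dx": 0, "dy": -0.05, "dz": 0, "rx": 0, "ry": 0, "rz": 0, "hand": 0.5}, {"dx": 0, "dy": -0.05, "dz": 0, "rx": 0, "ry": 0, "rz": 0, "hand": 0.5}, {"dx": 0, "dy": -0.05, "dz": 0, "rx": 0, "ry": 0, "rz": 0, "hand": 0.5}, {"dx": 0, "dy": -0.05, "dz": 0, "rx": 0, "ry": 0, "rz": 0, "hand": 0.5}, {"dx": 0, "dy": -0.05, "dz": 0, "rx": 0, "ry": 0, "rz": 0, "hand": 0.5}, {"dx": 0, "dy": -0.05, "dz": 0, "rx": 0, "ry": 0, "rz": 0, "hand": 0.5}, {"dx": 0, "dy": -0.05, "dz": 0, "rx": 0, "ry": 0, "rz": 0, "hand": 0.5}, {"dx": 0, "dy": -0.05, "dz": 0, "rx": 0, "ry": 0, "rz": 0, "hand": 0.5}, {"dx": 0, "dy": -0.05, "dz": 0, "rx": 0, "ry": 0, "rz": 0, "hand": 0.5}]}}

```text
t: 4.2
eef_pos: [0.495, -0.1384, 0.2281]
tcp_rot: [0.007, -0.055, 0.998, 0.002]
force: [1.1, 0.4, -0.1]
gripper_width: 0.0428
```

```bash
cat > st.py <<'E'
from h import *
import sys
def st():
    o=robot.get_obs();w_,x,y,z=o['tcp_rot']
    R=np.array([[1-2*(y*y+z*z),2*(x*y-w_*z),2*(x*z+w_*y)],[2*(x*y+w_*z),1-2*(x*x+z*z),2*(y*z-w_*x)],[2*(x*z-w_*y),2*(y*z+w_*x),1-2*(x*x+y*y)]])
    p=o['eef_pos']; yaw=np.arctan2(-R[0,1],R[1,1]); d=p[:2]-[.64502,.06583]; c,s=np.cos(.1112),np.sin(.1112)
    F=o['force']
    print('t',round(o['t'],2),'p',p.round(4),'yaw',yaw.round(4),'toolz',R[:,2].round(4),'dockxy',np.round([d@[c,s],d@[-s,c]],4),'Fdock',np.round([F[0]*c+F[1]*s,-F[0]*s+F[1]*c,F[2]],1),'T',o['torque'].round(2),'gw',round(o['gripper_width'],4),'v',abs(o['joint_velocities']).max().round(4))
    return o,R
def togo(T):
    o,R=st(); print('to go tool',(R.T@(np.array(T)-o['eef_pos'])).round(4))
if __name__=='__main__':
    if len(sys.argv)>3: togo([float(a) for a in sys.argv[1:4]])
    else: st()
E
python3 st.py .5033 -.2525 .12
```

```text
t 4.2 p [ 0.495  -0.1384  0.2281] yaw 0.1108 toolz [ 0.0138  0.0047 -0.9999] dockxy [-0.1718 -0.1864] Fdock [ 1.1  0.3 -0.1] T [-0.01  0.    0.03] gw 0.0428 v 0.8606
to go tool [ 0.0059 -0.1146  0.1077]
```

{"op": "play_rows", "data": {"series": [{"dx": 0, "dy": -0.05, "dz": 0, "rx": 0, "ry": 0, "rz": 0, "hand": 0.5}, {"dx": 0.003, "dy": -0.04, "dz": 0.02, "rx": 0, "ry": 0, "rz": 0, "hand": 0.5}, {"dx": 0.003, "dy": -0.02, "dz": 0.04, "rx": 0, "ry": 0, "rz": 0, "hand": 0.5}, {"dx": 0, "dy": 0, "dz": 0.04, "rx": 0, "ry": 0, "rz": 0, "hand": 0.5}, {"dx": 0, "dy": 0, "dz": 0, "rx": 0, "ry": 0, "rz": 0, "hand": 0.5}]}}

```text
t: 4.7
eef_pos: [0.5065, -0.2628, 0.1281]
tcp_rot: [0.013, -0.05, 0.999, -0.004]
force: [-0.4, 0.3, -0.1]
gripper_width: 0.0428
```

```bash
cat >> st.py <<'E'
E
sed -i "s/    return o,R/    dd=R.T@np.array([0,0,-1.]);print('tiltfix rx,ry',np.round([-dd[1],dd[0]],4));return o,R/" st.py
python3 st.py .5033 -.2525 .047
```

```text
t 4.7 p [ 0.5065 -0.2628  0.1281] yaw 0.1005 toolz [ 0.0259 -0.006  -0.9996] dockxy [-0.1742 -0.3112] Fdock [-0.3  0.4 -0.1] T [0.03 0.04 0.01] gw 0.0428 v 0.0759
tiltfix rx,ry [-0.0086  0.0252]
to go tool [0.0042 0.0113 0.081 ]
```

{"op": "play_rows", "data": {"series": [{"dx": 0, "dy": 0.01, "dz": 0.01, "rx": -0.0086, "ry": 0.025, "rz": 0, "hand": 0.5}, {"dx": 0, "dy": 0, "dz": 0, "rx": 0, "ry": 0, "rz": 0, "hand": 0.5}]}}

```text
t: 4.9
eef_pos: [0.5061, -0.2524, 0.1189]
tcp_rot: [-0.001, -0.05, 0.999, 0.0]
force: [-0.2, -0.2, -0.0]
gripper_width: 0.0425
```

```bash
python3 st.py .5033 -.2525 .047
```

```text
t 4.9 p [ 0.5061 -0.2524  0.1189] yaw 0.1 toolz [-1.1e-03  2.0e-04 -1.0e+00] dockxy [-0.1734 -0.3009] Fdock [-0.2 -0.2 -0. ] T [-0.03  0.    0.01] gw 0.0425 v 0.047
tiltfix rx,ry [ 0.0003 -0.0011]
to go tool [0.0027 0.0002 0.0719]
```

{"op": "play_rows", "data": {"series": [{"dx": 0.0027, "dy": 0, "dz": 0.03, "rx": 0, "ry": 0, "rz": 0, "hand": 0.5}, {"dx": 0, "dy": 0, "dz": 0.025, "rx": 0, "ry": 0, "rz": 0, "hand": 0.5}, {"dx": 0, "dy": 0, "dz": 0, "rx": 0, "ry": 0, "rz": 0, "hand": 0.5}]}}

```text
t: 5.2
eef_pos: [0.5085, -0.2523, 0.0692]
tcp_rot: [0.004, -0.053, 0.999, -0.004]
force: [0.1, 0.1, 0.4]
gripper_width: 0.0423
```

```bash
python3 st.py .5033 -.2525 .047; python3 -c "
from h import *
cap('side','s1.png');cap('top','t1.png')
i=cv2.imread('pics/s1.png');j=cv2.imread('pics/t1.png')
a=cv2.resize(i[220:350,270:400],(400,400));b=cv2.resize(j[160:260,330:430],(400,400));cv2.imwrite('pics/c1.png',np.hstack([a,b]))"
```

```text
t 5.2 p [ 0.5085 -0.2523  0.0692] yaw 0.106 toolz [ 0.0087 -0.0077 -0.9999] dockxy [-0.171 -0.301] Fdock [0.1 0.1 0.4] T [ 0.02  0.01 -0.  ] gw 0.0423 v 0.067
tiltfix rx,ry [-0.0086  0.0078]
to go tool [0.0054 0.0006 0.0222]
```

View pics/c1.png

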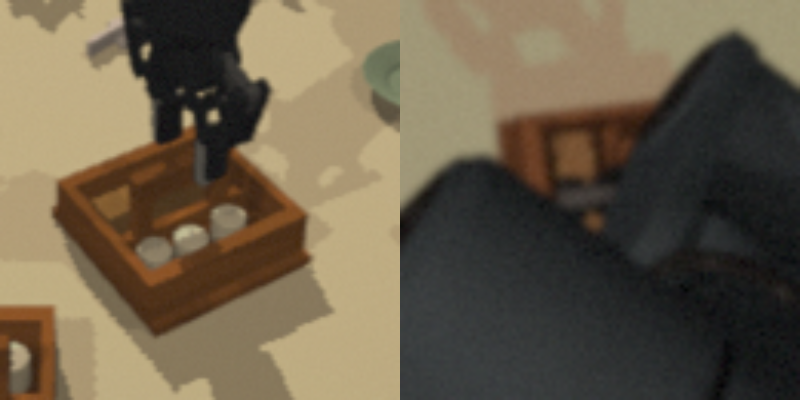

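The side crop shows the handle between the open fingers, with the right finger at about (215,165). The top view is blocked by the arm. I'll descend and grip.

{"op": "play_rows", "data": {"series": [{"dx": 0.005, "dy": 0, "dz": 0.012, "rx": -0.008, "ry": 0.008, "rz": 0, "hand": 0.5}, {"dx": 0, "dy": 0, "dz": 0.009, "rx": 0, "ry": 0, "rz": 0, "hand": 0.5}, {"dx": 0, "dy": 0, "dz": 0, "rx": 0, "ry": 0, "rz": 0, "hand": 0.5}]}}

```text
t: 5.6
eef_pos: [0.5074, -0.2552, 0.0534]
tcp_rot: [0.004, -0.054, 0.999, -0.004]
force: [-0.6, -0.4, -0.3]
gripper_width: 0.0428
```

```bash
python3 st.py .5033 -.2525 .047
```

```text
t 5.6 p [ 0.5074 -0.2552  0.0534] yaw 0.1074 toolz [ 0.0092 -0.0079 -0.9999] dockxy [-0.1724 -0.3038] Fdock [-0.6 -0.3 -0.3] T [-0.03  0.05  0.04] gw 0.0428 v 0.0191
tiltfix rx,ry [-0.0088  0.0083]
to go tool [0.0038 0.0032 0.0063]
```

{"op": "play_rows", "data": {"series": [{"dx": 0.004, "dy": 0.003, "dz": 0.006, "rx": -0.011, "ry": 0.01, "rz": 0, "hand": 0.5}, {"dx": 0, "dy": 0, "dz": 0, "rx": 0, "ry": 0, "rz": 0, "hand": 0.5}]}}

```text
t: 5.8
eef_pos: [0.5029, -0.2528, 0.0472]
tcp_rot: [-0.001, -0.054, 0.999, 0.001]
force: [-0.5, -0.1, 0.0]
gripper_width: 0.0426
```

```bash
python3 st.py .5033 -.2525 .047
```

```text
t 5.8 p [ 0.5029 -0.2528  0.0472] yaw 0.1072 toolz [-0.0025  0.0025 -1.    ] dockxy [-0.1766 -0.3009] Fdock [-0.5 -0.   0. ] T [-0.02 -0.   -0.01] gw 0.0426 v 0.0203
tiltfix rx,ry [ 0.0027 -0.0022]
to go tool [-0.0004  0.0002  0.0002]
```

{"op": "play_rows", "data": {"series": [{"dx": 0, "dy": 0, "dz": 0.002, "rx": 0.002, "ry": -0.002, "rz": 0, "hand": 1}, {"dx": 0, "dy": 0, "dz": 0, "rx": 0, "ry": 0, "rz": 0, "hand": 1}, {"dx": 0, "dy": 0, "dz": 0, "rx": 0, "ry": 0, "rz": 0, "hand": 1}, {"dx": 0, "dy": 0, "dz": 0, "rx": 0, "ry": 0, "rz": 0, "hand": 1}, {"dx": 0, "dy": 0, "dz": 0, "rx": 0, "ry": 0, "rz": 0, "hand": 1}, {"dx": 0, "dy": 0, "dz": 0, "rx": 0, "ry": 0, "rz": 0, "hand": 1}]}}

```text
t: 6.4
eef_pos: [0.503, -0.2531, 0.0452]
tcp_rot: [0.0, -0.053, 0.999, 0.0]
force: [-0.6, -0.7, 0.3]
gripper_width: 0.0114
```

```bash
python3 st.py .5033 -.2525 .075
```

```text
t 6.4 p [ 0.503  -0.2531  0.0452] yaw 0.1068 toolz [ 3.e-04  3.e-04 -1.e+00] dockxy [-0.1765 -0.3012] Fdock [-0.7 -0.7  0.3] T [ 0.02 -0.03  0.02] gw 0.0114 v 0.0015
tiltfix rx,ry [0.0003 0.0003]
to go tool [-0.0004  0.0006 -0.0298]
```

{"op": "play_rows", "data": {"series": [{"dx": 0, "dy": 0, "dz": -0.01, "rx": 0, "ry": 0, "rz": 0, "hand": 1}, {"dx": 0, "dy": 0, "dz": -0.015, "rx": 0, "ry": 0, "rz": 0, "hand": 1}, {"dx": 0, "dy": 0, "dz": -0.015, "rx": 0, "ry": 0, "rz": 0, "hand": 1}, {"dx": 0, "dy": 0, "dz": 0, "rx": 0, "ry": 0, "rz": 0, "hand": 1}]}}

```text
t: 6.8
eef_pos: [0.5011, -0.2515, 0.0853]
tcp_rot: [-0.002, -0.053, 0.999, 0.002]
force: [1.4, -0.4, -5.4]
gripper_width: 0.0111
```

```bash
python3 st.py
```

```text
t 6.8 p [ 0.5011 -0.2515  0.0853] yaw 0.107 toolz [-0.0049  0.0044 -1.    ] dockxy [-0.1783 -0.2994] Fdock [ 1.3 -0.5 -5.4] T [-0.01 -0.07  0.01] gw 0.0111 v 0.0255
tiltfix rx,ry [ 0.0049 -0.0044]
```

{"op": "play_rows", "data": {"series": [{"dx": 0.01, "dy": 0.02, "dz": 0, "rx": 0, "ry": 0, "rz": -0.004, "hand": 1}, {"dx": 0.01, "dy": 0.03, "dz": 0, "rx": 0, "ry": 0, "rz": 0, "hand": 1}, {"dx": 0.01, "dy": 0.035, "dz": 0, "rx": 0, "ry": 0, "rz": 0, "hand": 1}, {"dx": 0.005, "dy": 0.035, "dz": 0, "rx": 0, "ry": 0, "rz": 0, "hand": 1}, {"dx": 0, "dy": 0.035, "dz": 0, "rx": 0, "ry": 0, "rz": 0, "hand": 1}, {"dx": 0, "dy": 0.035, "dz": 0, "rx": 0, "ry": 0, "rz": 0, "hand": 1}, {"dx": 0, "dy": 0.035, "dz": 0, "rx": 0, "ry": 0, "rz": 0, "hand": 1}, {"dx": 0, "dy": 0.03, "dz": 0, "rx": 0, "ry": 0, "rz": 0, "hand": 1}, {"dx": 0, "dy": 0.02, "dz": 0, "rx": 0, "ry": 0, "rz": 0, "hand": 1}, {"dx": 0, "dy": 0.01, "dz": 0, "rx": 0, "ry": 0, "rz": 0, "hand": 1}, {"dx": 0, "dy": 0, "dz": 0, "rx": 0, "ry": 0, "rz": 0, "hand": 1}]}}

```text
t: 7.9
eef_pos: [0.4309, 0.0355, 0.0832]
tcp_rot: [-0.003, -0.054, 0.999, 0.001]
force: [0.7, -0.0, -4.3]
gripper_width: 0.0112
```

```bash
python3 st.py
```

```text
t 7.9 p [0.4309 0.0355 0.0832] yaw 0.1078 toolz [-0.0066  0.0014 -1.    ] dockxy [-0.2162 -0.0063] Fdock [ 0.7 -0.1 -4.3] T [-0.04  0.    0.02] gw 0.0112 v 0.0106
tiltfix rx,ry [ 0.0021 -0.0064]
```

{"op": "play_rows", "data": {"series": [{"dx": 0, "dy": 0.006, "dz": 0.015, "rx": 0.002, "ry": -0.006, "rz": -0.003, "hand": 1}, {"dx": 0, "dy": 0, "dz": 0.012, "rx": 0, "ry": 0, "rz": 0, "hand": 1}, {"dx": 0, "dy": 0, "dz": 0.006, "rx": 0, "ry": 0, "rz": 0, "hand": 1}, {"dx": 0, "dy": 0, "dz": 0, "rx": 0, "ry": 0, "rz": 0, "hand": 1}]}}

```text
t: 8.3
eef_pos: [0.4334, 0.0385, 0.0493]
tcp_rot: [0.002, -0.055, 0.998, -0.001]
force: [1.0, -0.4, -3.4]
gripper_width: 0.0111
```

```bash
python3 st.py; python3 -c "
from h import *
c=cap('top','t2.png'); c2=cap('side','s2.png')
j=cv2.imread('pics/t2.png');i=cv2.imread('pics/s2.png')
cv2.imwrite('pics/c2.png',np.hstack([cv2.resize(j[120:280,200:360],(400,400)),cv2.resize(i[170:290,220:340],(400,400))]))
np.save('P2.npy',cloud(c));np.save('P2s.npy',cloud(c2))"
```

```text
t 8.3 p [0.4334 0.0385 0.0493] yaw 0.1095 toolz [ 0.0047 -0.0017 -1.    ] dockxy [-0.2133 -0.0036] Fdock [ 1.  -0.5 -3.4] T [-0.1   0.03  0.04] gw 0.0111 v 0.0158
tiltfix rx,ry [-0.0022  0.0045]
```

View pics/c2.png

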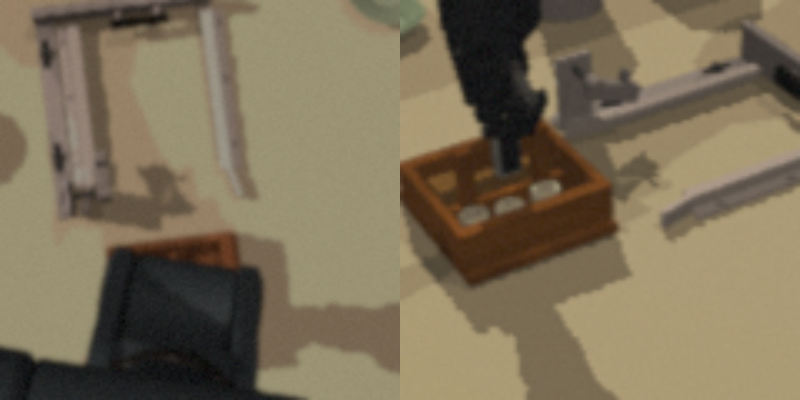

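```bash
python3 - <<'E'
from h import *
c,s=np.cos(.1112),np.sin(.1112);M=np.array([[c,-s],[s,c]]);o=np.array([.64502,.06583])
for f in ['P2s.npy','P2.npy']:
    P=np.load(f).reshape(-1,3); L=np.c_[(P[:,:2]-o)@M,P[:,2]]
    b=(abs(L[:,0]+.213)<.08)&(abs(L[:,1])<.08)
    w_=L[b&(L[:,2]>.014)&(L[:,2]<.036)&(L[:,1]<-.054)&(L[:,0]<-.155)&(L[:,0]>-.27)]
    if len(w_)>20: print(f,len(w_),'side wall fit',np.polyfit(w_[:,0]+.213,w_[:,1],1),np.percentile(w_[:,0],[1,99]))
    t=L[b&(L[:,2]>.034)&(L[:,2]<.052)&(L[:,0]>-.165)]
    if len(t)>10: print(f,len(t),'front wall y',np.percentile(t[:,1],[1,5,95,99]),'x',np.percentile(t[:,0],[1,50,99]),'z',np.median(t[:,2]))
    # front edge: max x per y bin
    if len(t)>10:
        bs=[(y,t[abs(t[:,1]-y)<.005][:,0]) for y in np.arange(-.05,.051,.01)]
        print([(round(y,2),round(np.percentile(x,95),4)) for y,x in bs if len(x)>2])
E
```

```text
P2s.npy 350 side wall fit [ 0.00121763 -0.06451995] [-0.26828113 -0.15662679]
P2s.npy 148 front wall y [-0.06523364 -0.06429396  0.02374287  0.03238081] x [-0.1644104  -0.15414724 -0.14696261] z 0.04542587462989952
[(np.float64(-0.05), np.float64(-0.1482)), (np.float64(-0.04), np.float64(-0.1481)), (np.float64(-0.03), np.float64(-0.1495)), (np.float64(-0.02), np.float64(-0.148)), (np.float64(-0.01), np.float64(-0.1469)), (np.float64(0.0), np.float64(-0.1477)), (np.float64(0.01), np.float64(-0.1484)), (np.float64(0.02), np.float64(-0.147)), (np.float64(0.03), np.float64(-0.148))]
P2.npy 157 front wall y [-0.06337626 -0.06130492  0.03674339  0.05460705] x [-0.16357272 -0.15221493 -0.14796124] z 0.04524925321601216
[(np.float64(-0.05), np.float64(-0.1492)), (np.float64(-0.04), np.float64(-0.1484)), (np.float64(-0.03), np.float64(-0.1495)), (np.float64(-0.02), np.float64(-0.1483)), (np.float64(-0.01), np.float64(-0.1493)), (np.float64(0.0), np.float64(-0.1481)), (np.float64(0.01), np.float64(-0.1494)), (np.float64(0.02), np.float64(-0.1482)), (np.float64(0.03), np.float64(-0.1494)), (np.float64(0.04), np.float64(-0.148)), (np.float64(0.05), np.float64(-0.1493))]
```

{"op": "play_rows", "data": {"series": [{"dx": 0, "dy": 0.0036, "dz": 0.002, "rx": -0.002, "ry": 0.0045, "rz": -0.0015, "hand": 1}, {"dx": 0, "dy": 0, "dz": 0.0015, "rx": 0, "ry": 0, "rz": 0, "hand": 1}, {"dx": 0, "dy": 0, "dz": 0, "rx": 0, "ry": 0, "rz": 0, "hand": 1}]}}

```text
t: 8.7
eef_pos: [0.4346, 0.0415, 0.0472]
tcp_rot: [0.002, -0.055, 0.998, -0.0]
force: [0.8, 0.2, -4.4]
gripper_width: 0.0109
```

```bash
python3 st.py
```

```text
t 8.7 p [0.4346 0.0415 0.0472] yaw 0.1098 toolz [ 3.9e-03 -8.0e-04 -1.0e+00] dockxy [-0.2118 -0.0008] Fdock [ 0.8  0.1 -4.4] T [-0.06 -0.02 -0.  ] gw 0.0109 v 0.0067
tiltfix rx,ry [-0.0012  0.0038]
```

{"op": "play_rows", "data": {"series": [{"dx": 0, "dy": 0.001, "dz": 0.002, "rx": -0.001, "ry": 0.004, "rz": -0.0014, "hand": 1}, {"dx": 0, "dy": 0, "dz": 0.001, "rx": 0, "ry": 0, "rz": 0, "hand": 1}, {"dx": 0, "dy": 0, "dz": 0, "rx": 0, "ry": 0, "rz": 0, "hand": 1}]}}

```text
t: 9.0
eef_pos: [0.4348, 0.0427, 0.0455]
tcp_rot: [0.001, -0.056, 0.998, -0.0]
force: [0.6, 0.0, -3.9]
gripper_width: 0.0112
```

```bash
python3 st.py
```

```text
t 9.0 p [0.4348 0.0427 0.0455] yaw 0.1118 toolz [ 1.1e-03 -5.0e-04 -1.0e+00] dockxy [-0.2115  0.0004] Fdock [ 0.6 -0.  -3.9] T [ 0.01 -0.02 -0.01] gw 0.0112 v 0.0096
tiltfix rx,ry [-0.0006  0.001 ]
```

{"op": "play_rows", "data": {"series": [{"dx": 0, "dy": 0, "dz": 0.001, "rx": 0, "ry": 0, "rz": 0, "hand": 1}, {"dx": 0, "dy": 0, "dz": 0.0005, "rx": 0, "ry": 0, "rz": 0, "hand": 1}, {"dx": 0, "dy": 0, "dz": 0, "rx": 0, "ry": 0, "rz": 0, "hand": 1}]}}

```text
t: 9.3
eef_pos: [0.435, 0.0427, 0.0453]
tcp_rot: [0.001, -0.056, 0.998, -0.0]
force: [0.0, 0.4, -3.3]
gripper_width: 0.0108
```

```bash
python3 st.py
```

```text
t 9.3 p [0.435  0.0427 0.0453] yaw 0.1122 toolz [ 2.2e-03 -8.0e-04 -1.0e+00] dockxy [-0.2113  0.0004] Fdock [ 0.1  0.4 -3.3] T [0.06 0.04 0.02] gw 0.0108 v 0.0053
tiltfix rx,ry [-0.0011  0.0021]
```

{"op": "play_rows", "data": {"series": [{"dx": 0, "dy": 0, "dz": 0.002, "rx": 0, "ry": 0.002, "rz": 0, "hand": 1}, {"dx": 0, "dy": 0, "dz": 0, "rx": 0, "ry": 0, "rz": 0, "hand": 1}]}}

```text
t: 9.5
eef_pos: [0.4353, 0.0427, 0.0457]
tcp_rot: [0.001, -0.056, 0.998, -0.001]
force: [0.5, 0.2, -4.8]
gripper_width: 0.0112
```

```bash
python3 st.py
```

```text
t 9.5 p [0.4353 0.0427 0.0457] yaw 0.1125 toolz [ 0.0026 -0.0015 -1.    ] dockxy [-0.211   0.0003] Fdock [ 0.5  0.2 -4.8] T [ 0.   -0.   -0.05] gw 0.0112 v 0.022
tiltfix rx,ry [-0.0018  0.0024]
```

{"op": "play_rows", "data": {"series": [{"dx": 0, "dy": 0, "dz": 0.003, "rx": 0, "ry": 0.002, "rz": 0, "hand": 1}]}}

```text
t: 9.6
eef_pos: [0.4355, 0.0427, 0.045]
tcp_rot: [0.001, -0.056, 0.998, -0.001]
force: [-6.7, -0.3, 63.5]
gripper_width: 0.0116
```

```bash
python3 st.py
```

```text
t 9.6 p [0.4355 0.0427 0.045 ] yaw 0.1127 toolz [ 0.0024 -0.0021 -1.    ] dockxy [-0.2108  0.0003] Fdock [-6.7  0.4 63.5] T [ 0.09  1.23 -0.02] gw 0.0116 v 0.0174
tiltfix rx,ry [-0.0024  0.0021]
```

{"op": "play_rows", "data": {"series": [{"dx": 0, "dy": 0, "dz": 0, "rx": -0.002, "ry": 0.002, "rz": 0.001, "hand": 1}, {"dx": -0.008, "dy": 0, "dz": 0, "rx": 0, "ry": 0, "rz": 0, "hand": 1}, {"dx": -0.01, "dy": 0, "dz": 0, "rx": 0, "ry": 0, "rz": 0, "hand": 1}, {"dx": -0.01, "dy": 0, "dz": 0, "rx": 0, "ry": 0, "rz": 0, "hand": 1}]}}

```text
t: 10.0
eef_pos: [0.4573, 0.0463, 0.0453]
tcp_rot: [-0.008, -0.057, 0.998, 0.001]
force: [-22.7, -10.0, 33.4]
gripper_width: 0.011
```

```bash
python3 st.py
```

```text
t 10.0 p [0.4573 0.0463 0.0453] yaw 0.1133 toolz [-1.610e-02  3.000e-04 -9.999e-01] dockxy [-0.1887  0.0015] Fdock [-23.7  -7.4  33.4] T [-1.63  2.85 -0.17] gw 0.011 v 0.3365
tiltfix rx,ry [ 0.0021 -0.0159]
```

{"op": "play_rows", "data": {"series": [{"dx": 0, "dy": -0.001, "dz": -0.001, "rx": 0.002, "ry": -0.01, "rz": 0, "hand": 1}, {"dx": 0, "dy": 0, "dz": 0, "rx": 0, "ry": 0, "rz": 0, "hand": 1}]}}

```text
t: 10.2
eef_pos: [0.4581, 0.0456, 0.0457]
tcp_rot: [-0.004, -0.057, 0.998, -0.0]
force: [-1.2, 0.6, -3.7]
gripper_width: 0.011
```

```bash
python3 st.py
```

```text
t 10.2 p [0.4581 0.0456 0.0457] yaw 0.1138 toolz [-7.5e-03 -5.0e-04 -1.0e+00] dockxy [-0.188   0.0007] Fdock [-1.1  0.7 -3.7] T [ 0.03  0.03 -0.04] gw 0.011 v 0.0328
tiltfix rx,ry [ 0.0004 -0.0075]
```

{"op": "play_rows", "data": {"series": [{"dx": 0, "dy": -0.0005, "dz": -0.0005, "rx": 0, "ry": -0.008, "rz": 0.0025, "hand": 1}, {"dx": -0.003, "dy": 0, "dz": 0, "rx": 0, "ry": 0, "rz": 0, "hand": 1}, {"dx": -0.003, "dy": 0, "dz": 0, "rx": 0, "ry": 0, "rz": 0, "hand": 1}, {"dx": -0.003, "dy": 0, "dz": 0, "rx": 0, "ry": 0, "rz": 0, "hand": 1}, {"dx": -0.003, "dy": 0, "dz": 0, "rx": 0, "ry": 0, "rz": 0, "hand": 1}]}}

```text
t: 10.7
eef_pos: [0.4633, 0.0459, 0.0459]
tcp_rot: [-0.009, -0.057, 0.998, 0.0]
force: [-7.8, -4.0, 8.5]
gripper_width: 0.0108
```

```bash
python3 st.py
```

```text
t 10.7 p [0.4633 0.0459 0.0459] yaw 0.1134 toolz [-0.0178 -0.     -0.9998] dockxy [-0.1828  0.0003] Fdock [-8.2 -3.1  8.5] T [-0.77  0.82 -0.16] gw 0.0108 v 0.1108
tiltfix rx,ry [ 0.002  -0.0177]
```

{"op": "play_rows", "data": {"series": [{"dx": 0, "dy": 0, "dz": -0.001, "rx": 0.002, "ry": -0.018, "rz": 0.002, "hand": 1}, {"dx": 0, "dy": 0, "dz": 0, "rx": 0, "ry": 0, "rz": 0, "hand": 1}]}}

```text
t: 10.9
eef_pos: [0.4643, 0.0457, 0.047]
tcp_rot: [0.001, -0.055, 0.998, -0.0]
force: [0.3, -1.0, -4.4]
gripper_width: 0.0108
```

```bash
python3 st.py
```

```text
t 10.9 p [0.4643 0.0457 0.047 ] yaw 0.1109 toolz [ 2.9e-03 -2.0e-04 -1.0e+00] dockxy [-0.1818  0.    ] Fdock [ 0.2 -1.  -4.4] T [-0.04 -0.    0.03] gw 0.0108 v 0.0293
tiltfix rx,ry [-0.0005  0.0028]
```

{"op": "play_rows", "data": {"series": [{"dx": -0.004, "dy": 0, "dz": 0, "rx": 0, "ry": 0, "rz": 0, "hand": 1}, {"dx": -0.004, "dy": 0, "dz": 0, "rx": 0, "ry": -0.001, "rz": 0, "hand": 1}, {"dx": -0.004, "dy": 0, "dz": 0, "rx": 0, "ry": -0.001, "rz": 0, "hand": 1}, {"dx": -0.004, "dy": 0, "dz": 0, "rx": 0, "ry": -0.001, "rz": 0, "hand": 1}]}}

```text
t: 11.3
eef_pos: [0.4832, 0.0476, 0.0463]
tcp_rot: [0.004, -0.055, 0.998, -0.0]
force: [-0.7, 0.1, -3.9]
gripper_width: 0.011
```

```bash
python3 st.py
```

```text
t 11.3 p [0.4832 0.0476 0.0463] yaw 0.1105 toolz [ 8.3e-03  2.0e-04 -1.0e+00] dockxy [-1.629e-01 -1.000e-04] Fdock [-0.7  0.2 -3.9] T [-0.01 -0.02 -0.05] gw 0.011 v 0.1093
tiltfix rx,ry [-0.0007  0.0082]
```

{"op": "play_rows", "data": {"series": [{"dx": -0.003, "dy": 0, "dz": -0.0003, "rx": 0, "ry": 0.007, "rz": -0.0005, "hand": 1}, {"dx": -0.004, "dy": 0, "dz": 0, "rx": 0, "ry": -0.001, "rz": 0, "hand": 1}, {"dx": -0.004, "dy": 0, "dz": 0, "rx": 0, "ry": -0.001, "rz": 0, "hand": 1}]}}

```text
t: 11.6
eef_pos: [0.4957, 0.0491, 0.0465]
tcp_rot: [0.002, -0.056, 0.998, -0.0]
force: [-0.2, -0.6, -4.4]
gripper_width: 0.0114
```

```bash
python3 st.py
```

```text
t 11.6 p [0.4957 0.0491 0.0465] yaw 0.1113 toolz [ 3.5e-03 -4.0e-04 -1.0e+00] dockxy [-1.502e-01 -1.000e-04] Fdock [-0.3 -0.5 -4.4] T [-0.04 -0.01 -0.03] gw 0.0114 v 0.1039
tiltfix rx,ry [-0.0008  0.0034]
```

{"op": "play_rows", "data": {"series": [{"dx": -0.004, "dy": 0, "dz": 0.0003, "rx": 0, "ry": 0.002, "rz": 0, "hand": 1}, {"dx": -0.004, "dy": 0, "dz": 0, "rx": 0, "ry": 0, "rz": 0, "hand": 1}, {"dx": -0.004, "dy": 0, "dz": 0, "rx": 0, "ry": 0, "rz": 0, "hand": 1}, {"dx": -0.004, "dy": 0, "dz": 0, "rx": 0, "ry": 0, "rz": 0, "hand": 1}]}}

```text
t: 12.0
eef_pos: [0.5116, 0.0511, 0.0457]
tcp_rot: [-0.001, -0.056, 0.998, -0.0]
force: [0.2, 0.7, -5.1]
gripper_width: 0.0109
```

```bash
python3 st.py
```

```text
t 12.0 p [0.5116 0.0511 0.0457] yaw 0.1119 toolz [-1.9e-03 -5.0e-04 -1.0e+00] dockxy [-0.1342  0.0002] Fdock [ 0.2  0.7 -5.1] T [-0.    0.04 -0.04] gw 0.0109 v 0.1104
tiltfix rx,ry [-0.0003 -0.0019]
```

{"op": "play_rows", "data": {"series": [{"dx": -0.004, "dy": 0, "dz": -0.0005, "rx": 0, "ry": -0.003, "rz": 0.0005, "hand": 1}, {"dx": -0.004, "dy": 0, "dz": 0, "rx": 0, "ry": -0.001, "rz": 0, "hand": 1}, {"dx": -0.004, "dy": 0, "dz": 0, "rx": 0, "ry": -0.001, "rz": 0, "hand": 1}, {"dx": -0.004, "dy": 0, "dz": 0, "rx": 0, "ry": -0.001, "rz": 0, "hand": 1}, {"dx": -0.004, "dy": 0, "dz": 0, "rx": 0, "ry": -0.001, "rz": 0, "hand": 1}]}}

```text
t: 12.5
eef_pos: [0.5332, 0.0536, 0.0462]
tcp_rot: [0.003, -0.056, 0.998, 0.0]
force: [-0.2, 0.9, -5.1]
gripper_width: 0.0109
```

```bash
python3 st.py
```

```text
t 12.5 p [0.5332 0.0536 0.0462] yaw 0.1112 toolz [ 5.7e-03  4.0e-04 -1.0e+00] dockxy [-0.1125  0.0002] Fdock [-0.1  0.9 -5.1] T [-0.07  0.03  0.03] gw 0.0109 v 0.1037
tiltfix rx,ry [-0.0003  0.0058]
```

{"op": "play_rows", "data": {"series": [{"dx": -0.004, "dy": 0, "dz": 0, "rx": 0, "ry": 0.004, "rz": 0, "hand": 1}, {"dx": -0.004, "dy": 0, "dz": 0, "rx": 0, "ry": 0, "rz": 0, "hand": 1}, {"dx": -0.004, "dy": 0, "dz": 0, "rx": 0, "ry": 0, "rz": 0, "hand": 1}, {"dx": -0.004, "dy": 0, "dz": 0, "rx": 0, "ry": 0, "rz": 0, "hand": 1}]}}

```text
t: 12.9
eef_pos: [0.5507, 0.0555, 0.0463]
tcp_rot: [0.001, -0.056, 0.998, -0.0]
force: [-0.1, 0.6, -5.1]
gripper_width: 0.011
```

```bash
python3 st.py;  python3 -c "
from h import *
c=cap('top','t3.png'); c2=cap('side','s3.png')
j=cv2.imread('pics/t3.png');i=cv2.imread('pics/s3.png')
cv2.imwrite('pics/c3.png',np.hstack([cv2.resize(j[90:250,200:360],(400,400)),cv2.resize(i[150:270,250:370],(400,400))]))"
```

```text
t 12.9 p [0.5507 0.0555 0.0463] yaw 0.1111 toolz [ 1.8e-03 -1.0e-04 -1.0e+00] dockxy [-0.0949  0.0002] Fdock [-0.1  0.7 -5.1] T [0.   0.04 0.02] gw 0.011 v 0.1112
tiltfix rx,ry [-0.0003  0.0018]
```

View pics/c3.png

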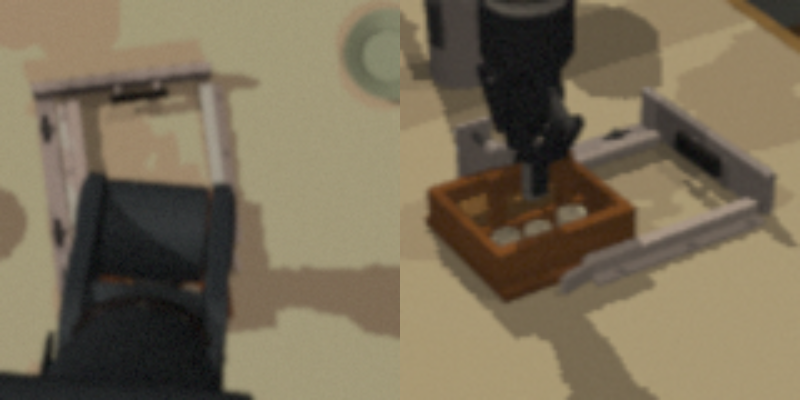

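{"op": "play_rows", "data": {"series": [{"dx": -0.004, "dy": 0, "dz": 0, "rx": 0, "ry": 0.001, "rz": 0, "hand": 1}, {"dx": -0.004, "dy": 0, "dz": 0, "rx": 0, "ry": 0, "rz": 0, "hand": 1}, {"dx": -0.004, "dy": 0, "dz": 0, "rx": 0, "ry": 0, "rz": 0, "hand": 1}, {"dx": -0.004, "dy": 0, "dz": 0, "rx": 0, "ry": 0, "rz": 0, "hand": 1}, {"dx": -0.004, "dy": 0, "dz": 0, "rx": 0, "ry": -0.001, "rz": 0, "hand": 1}, {"dx": -0.004, "dy": 0, "dz": 0, "rx": 0, "ry": 0, "rz": 0, "hand": 1}, {"dx": -0.004, "dy": 0, "dz": 0, "rx": 0, "ry": 0, "rz": 0, "hand": 1}]}}

```text
t: 13.7
eef_pos: [0.5802, 0.0589, 0.0461]
tcp_rot: [0.0, -0.055, 0.998, -0.0]
force: [-0.3, 0.8, -5.1]
gripper_width: 0.0113
```

```bash
python3 st.py
```

```text
t 13.7 p [0.5802 0.0589 0.0461] yaw 0.111 toolz [ 0.001  0.    -1.   ] dockxy [-0.0652  0.0003] Fdock [-0.2  0.8 -5.1] T [-0.03  0.03  0.01] gw 0.0113 v 0.1148
tiltfix rx,ry [-0.0001  0.001 ]
```

{"op": "play_rows", "data": {"series": [{"dx": -0.004, "dy": 0, "dz": 0, "rx": 0, "ry": 0, "rz": 0, "hand": 1}, {"dx": -0.004, "dy": 0, "dz": 0, "rx": 0, "ry": 0, "rz": 0, "hand": 1}, {"dx": -0.004, "dy": 0, "dz": 0, "rx": 0, "ry": 0, "rz": 0, "hand": 1}, {"dx": -0.004, "dy": 0, "dz": 0, "rx": 0, "ry": 0, "rz": 0, "hand": 1}, {"dx": -0.004, "dy": 0, "dz": 0, "rx": 0, "ry": 0, "rz": 0, "hand": 1}, {"dx": -0.004, "dy": 0, "dz": 0, "rx": 0, "ry": 0, "rz": 0, "hand": 1}, {"dx": -0.004, "dy": 0, "dz": 0, "rx": 0, "ry": 0, "rz": 0, "hand": 1}, {"dx": -0.004, "dy": 0, "dz": 0, "rx": 0, "ry": 0, "rz": 0, "hand": 1}, {"dx": -0.004, "dy": 0, "dz": 0, "rx": 0, "ry": 0, "rz": 0, "hand": 1}]}}

```text
t: 14.6
eef_pos: [0.6188, 0.0633, 0.0457]
tcp_rot: [0.0, -0.055, 0.998, 0.0]
force: [0.1, 0.9, -5.6]
gripper_width: 0.0111
```

```bash
python3 st.py
```

```text
t 14.6 p [0.6188 0.0633 0.0457] yaw 0.111 toolz [ 2.e-04  1.e-04 -1.e+00] dockxy [-0.0263  0.0004] Fdock [ 0.2  0.9 -5.6] T [-0.02 -0.02  0.05] gw 0.0111 v 0.1178
tiltfix rx,ry [0.0001 0.0002]
```

{"op": "play_rows", "data": {"series": [{"dx": -0.003, "dy": 0, "dz": -0.0004, "rx": 0, "ry": 0, "rz": 0, "hand": 1}, {"dx": -0.003, "dy": 0, "dz": 0, "rx": 0, "ry": 0, "rz": 0, "hand": 1}, {"dx": -0.003, "dy": 0, "dz": 0, "rx": 0, "ry": 0, "rz": 0, "hand": 1}, {"dx": -0.003, "dy": 0, "dz": 0, "rx": 0, "ry": 0, "rz": 0, "hand": 1}, {"dx": -0.002, "dy": 0, "dz": 0, "rx": 0, "ry": 0, "rz": 0, "hand": 1}]}}

```text
t: 15.1
eef_pos: [0.634, 0.065, 0.046]
tcp_rot: [-0.0, -0.055, 0.998, 0.0]
force: [-0.2, -0.4, -4.9]
gripper_width: 0.0111
```

```bash
python3 st.py
```

```text
t 15.1 p [0.634 0.065 0.046] yaw 0.1111 toolz [-0.e+00  1.e-04 -1.e+00] dockxy [-0.011   0.0004] Fdock [-0.2 -0.4 -4.9] T [-0.08  0.07 -0.01] gw 0.0111 v 0.0564
tiltfix rx,ry [ 0.0001 -0.    ]
```

Now slowly, feeling for the buffer.

{"op": "play_rows", "data": {"series": [{"dx": -0.002, "dy": 0, "dz": 0, "rx": 0, "ry": 0, "rz": 0, "hand": 1}, {"dx": -0.002, "dy": 0, "dz": 0, "rx": 0, "ry": 0, "rz": 0, "hand": 1}, {"dx": -0.002, "dy": 0, "dz": 0, "rx": 0, "ry": 0, "rz": 0, "hand": 1}, {"dx": -0.002, "dy": 0, "dz": 0, "rx": 0, "ry": 0, "rz": 0, "hand": 1}, {"dx": -0.001, "dy": 0, "dz": 0, "rx": 0, "ry": 0, "rz": 0, "hand": 1}]}}

```text
t: 15.6
eef_pos: [0.6436, 0.0661, 0.0459]
tcp_rot: [-0.0, -0.056, 0.998, 0.0]
force: [-0.0, -1.0, -3.8]
gripper_width: 0.011
```

```bash
python3 st.py
```

```text
t 15.6 p [0.6436 0.0661 0.0459] yaw 0.1111 toolz [-5.e-04  1.e-04 -1.e+00] dockxy [-0.0014  0.0004] Fdock [-0.2 -1.  -3.8] T [-0.01  0.01 -0.02] gw 0.011 v 0.0254
tiltfix rx,ry [ 0.0001 -0.0005]
```

{"op": "play_rows", "data": {"series": [{"dx": -0.001, "dy": 0, "dz": 0.0003, "rx": 0, "ry": 0, "rz": 0, "hand": 1}, {"dx": -0.001, "dy": 0, "dz": 0, "rx": 0, "ry": 0, "rz": 0, "hand": 1}, {"dx": -0.001, "dy": 0, "dz": 0, "rx": 0, "ry": 0, "rz": 0, "hand": 1}, {"dx": -0.001, "dy": 0, "dz": 0, "rx": 0, "ry": 0, "rz": 0, "hand": 1}]}}

```text
t: 16.0
eef_pos: [0.6476, 0.0666, 0.0455]
tcp_rot: [-0.001, -0.055, 0.998, 0.0]
force: [-0.8, -0.4, -3.8]
gripper_width: 0.0113
```

```bash
python3 st.py
```

```text
t 16.0 p [0.6476 0.0666 0.0455] yaw 0.111 toolz [-1.1e-03  1.0e-04 -1.0e+00] dockxy [0.0027 0.0005] Fdock [-0.8 -0.3 -3.8] T [-0.04  0.05  0.02] gw 0.0113 v 0.0294
tiltfix rx,ry [ 0.0003 -0.001 ]
```

{"op": "play_rows", "data": {"series": [{"dx": -0.001, "dy": 0, "dz": 0, "rx": 0, "ry": -0.001, "rz": 0, "hand": 1}, {"dx": -0.001, "dy": 0, "dz": 0, "rx": 0, "ry": 0, "rz": 0, "hand": 1}, {"dx": -0.001, "dy": 0, "dz": 0, "rx": 0, "ry": 0, "rz": 0, "hand": 1}]}}

```text
t: 16.3
eef_pos: [0.6508, 0.067, 0.0454]
tcp_rot: [-0.0, -0.056, 0.998, 0.0]
force: [-1.0, -1.3, -4.5]
gripper_width: 0.0109
```

```bash
python3 st.py
```

```text
t 16.3 p [0.6508 0.067  0.0454] yaw 0.1111 toolz [-2.e-04  3.e-04 -1.e+00] dockxy [0.0058 0.0005] Fdock [-1.1 -1.2 -4.5] T [-0.    0.01  0.02] gw 0.0109 v 0.0288
tiltfix rx,ry [ 0.0003 -0.0001]
```

{"op": "play_rows", "data": {"series": [{"dx": -0.0008, "dy": 0, "dz": 0, "rx": 0, "ry": 0, "rz": 0, "hand": 1}, {"dx": -0.0008, "dy": 0, "dz": 0, "rx": 0, "ry": 0, "rz": 0, "hand": 1}]}}

```text
t: 16.5
eef_pos: [0.6525, 0.0671, 0.0454]
tcp_rot: [-0.0, -0.055, 0.998, 0.0]
force: [-0.1, -0.0, -4.3]
gripper_width: 0.0111
```

```bash
python3 st.py
```

```text
t 16.5 p [0.6525 0.0671 0.0454] yaw 0.111 toolz [-2.e-04  3.e-04 -1.e+00] dockxy [0.0076 0.0005] Fdock [-0.1 -0.  -4.3] T [-0.02 -0.05  0.01] gw 0.0111 v 0.0261
tiltfix rx,ry [ 0.0003 -0.0002]
```

{"op": "play_rows", "data": {"series": [{"dx": -0.0008, "dy": 0, "dz": 0, "rx": 0, "ry": 0, "rz": 0, "hand": 1}]}}

```text
t: 16.6
eef_pos: [0.6534, 0.0672, 0.0454]
tcp_rot: [-0.0, -0.055, 0.998, 0.0]
force: [-0.1, -0.9, -3.8]
gripper_width: 0.0111
```

```bash
python3 st.py
```

```text
t 16.6 p [0.6534 0.0672 0.0454] yaw 0.111 toolz [-1.e-04  2.e-04 -1.e+00] dockxy [0.0085 0.0005] Fdock [-0.2 -0.9 -3.8] T [-0.    0.03 -0.01] gw 0.0111 v 0.0229
tiltfix rx,ry [ 0.0002 -0.0001]
```

{"op": "play_rows", "data": {"series": [{"dx": -0.0008, "dy": 0, "dz": 0, "rx": 0, "ry": 0, "rz": 0, "hand": 1}]}}

```text
t: 16.7
eef_pos: [0.6541, 0.0673, 0.0454]
tcp_rot: [-0.0, -0.056, 0.998, 0.0]
force: [-0.5, 0.3, -4.3]
gripper_width: 0.0113
```

```bash
python3 st.py
```

```text
t 16.7 p [0.6541 0.0673 0.0454] yaw 0.1111 toolz [-4.e-04  2.e-04 -1.e+00] dockxy [0.0092 0.0005] Fdock [-0.5  0.3 -4.3] T [-0.04  0.1   0.  ] gw 0.0113 v 0.0232
tiltfix rx,ry [ 0.0003 -0.0004]
```

{"op": "play_rows", "data": {"series": [{"dx": -0.0008, "dy": 0, "dz": 0, "rx": 0, "ry": 0, "rz": 0, "hand": 1}]}}

```text
t: 16.8
eef_pos: [0.6545, 0.0674, 0.0453]
tcp_rot: [-0.001, -0.056, 0.998, 0.0]
force: [-2.4, -1.0, -3.5]
gripper_width: 0.0108
```

```bash
python3 st.py
```

```text
t 16.8 p [0.6545 0.0674 0.0453] yaw 0.1112 toolz [-1.7e-03  1.0e-04 -1.0e+00] dockxy [0.0096 0.0005] Fdock [-2.5 -0.8 -3.5] T [-0.04  0.26  0.01] gw 0.0108 v 0.0285
tiltfix rx,ry [ 0.0003 -0.0017]
```

{"op": "play_rows", "data": {"series": [{"dx": -0.0008, "dy": 0, "dz": 0, "rx": 0, "ry": 0, "rz": 0, "hand": 1}]}}

```text
t: 16.9
eef_pos: [0.6545, 0.0674, 0.0454]
tcp_rot: [-0.002, -0.056, 0.998, 0.0]
force: [-3.1, -0.3, -0.7]
gripper_width: 0.0111
```

```bash
python3 st.py
```

```text
t 16.9 p [0.6545 0.0674 0.0454] yaw 0.1114 toolz [-0.0035 -0.     -1.    ] dockxy [0.0096 0.0005] Fdock [-3.2  0.  -0.7] T [-0.11  0.34 -0.05] gw 0.0111 v 0.0331
tiltfix rx,ry [ 0.0004 -0.0035]
```

{"op": "play_rows", "data": {"series": [{"dx": -0.0012, "dy": 0, "dz": 0, "rx": 0, "ry": -0.005, "rz": 0, "hand": 1}]}}

```text
t: 17.0
eef_pos: [0.655, 0.0674, 0.0453]
tcp_rot: [-0.0, -0.056, 0.998, 0.0]
force: [-2.3, -0.5, -3.3]
gripper_width: 0.0109
```

```bash
python3 st.py
```

```text
t 17.0 p [0.655  0.0674 0.0453] yaw 0.1114 toolz [-2.e-04  4.e-04 -1.e+00] dockxy [0.0101 0.0005] Fdock [-2.4 -0.2 -3.3] T [-0.13  0.5  -0.05] gw 0.0109 v 0.0455
tiltfix rx,ry [ 0.0004 -0.0002]
```

{"op": "play_rows", "data": {"series": [{"dx": -0.0014, "dy": 0, "dz": 0, "rx": 0, "ry": -0.003, "rz": 0, "hand": 1}]}}

```text
t: 17.1
eef_pos: [0.655, 0.0675, 0.0453]
tcp_rot: [-0.0, -0.056, 0.998, 0.0]
force: [-5.5, -1.9, 0.2]
gripper_width: 0.0108
```

```bash
python3 st.py
```

```text
t 17.1 p [0.655  0.0675 0.0453] yaw 0.1117 toolz [-4.e-04  5.e-04 -1.e+00] dockxy [0.0101 0.0005] Fdock [-5.7 -1.3  0.2] T [-0.28  0.76 -0.05] gw 0.0108 v 0.0041
tiltfix rx,ry [ 0.0005 -0.0003]
```

{"op": "play_rows", "data": {"series": [{"dx": -0.002, "dy": 0, "dz": -0.0002, "rx": 0, "ry": -0.004, "rz": 0, "hand": 1}]}}

```text
t: 17.2
eef_pos: [0.6555, 0.0675, 0.0453]
tcp_rot: [0.0, -0.056, 0.998, 0.0]
force: [-4.8, -1.2, -2.8]
gripper_width: 0.011
```

```bash
python3 st.py
```

```text
t 17.2 p [0.6555 0.0675 0.0453] yaw 0.1118 toolz [ 5.e-04  7.e-04 -1.e+00] dockxy [0.0106 0.0005] Fdock [-4.9 -0.6 -2.8] T [-0.31  0.81 -0.  ] gw 0.011 v 0.0078
tiltfix rx,ry [0.0006 0.0006]
```

{"op": "play_rows", "data": {"series": [{"dx": -0.002, "dy": 0, "dz": 0, "rx": 0, "ry": -0.003, "rz": 0, "hand": 1}]}}

```text
t: 17.3
eef_pos: [0.6556, 0.0675, 0.0453]
tcp_rot: [-0.0, -0.056, 0.998, 0.0]
force: [-8.2, -2.1, 3.6]
gripper_width: 0.0106
```

```bash
python3 st.py
```

```text
t 17.3 p [0.6556 0.0675 0.0453] yaw 0.112 toolz [-9.e-04  7.e-04 -1.e+00] dockxy [0.0107 0.0005] Fdock [-8.4 -1.2  3.6] T [-0.34  1.09 -0.08] gw 0.0106 v 0.0238
tiltfix rx,ry [ 0.0008 -0.0008]
```

{"op": "play_rows", "data": {"series": [{"dx": -0.002, "dy": 0, "dz": -0.0004, "rx": 0.0005, "ry": -0.005, "rz": 0.0005, "hand": 1}]}}

```text
t: 17.4
eef_pos: [0.656, 0.0676, 0.0454]
tcp_rot: [0.0, -0.056, 0.998, 0.0]
force: [-4.1, -2.0, -3.2]
gripper_width: 0.011
```

```bash
python3 st.py
```

```text
t 17.4 p [0.656  0.0676 0.0454] yaw 0.1116 toolz [ 5.e-04  5.e-04 -1.e+00] dockxy [0.0111 0.0006] Fdock [-4.3 -1.5 -3.2] T [-0.26  0.83 -0.  ] gw 0.011 v 0.0082
tiltfix rx,ry [0.0005 0.0006]
```

{"op": "play_rows", "data": {"series": [{"dx": -0.002, "dy": 0, "dz": -0.0003, "rx": 0, "ry": -0.004, "rz": 0, "hand": 1}]}}

```text
t: 17.5
eef_pos: [0.6559, 0.0676, 0.0453]
tcp_rot: [-0.0, -0.056, 0.998, 0.0]
force: [-6.2, -2.3, -0.4]
gripper_width: 0.0108
```

```bash
python3 st.py
```

```text
t 17.5 p [0.6559 0.0676 0.0453] yaw 0.1119 toolz [-0.e+00  6.e-04 -1.e+00] dockxy [0.011  0.0005] Fdock [-6.4 -1.6 -0.4] T [-0.4   0.96 -0.04] gw 0.0108 v 0.01
tiltfix rx,ry [0.0006 0.    ]
```

{"op": "play_rows", "data": {"series": [{"dx": -0.003, "dy": -0.0002, "dz": -0.0004, "rx": 0.0005, "ry": -0.005, "rz": 0.0005, "hand": 1}]}}

```text
t: 17.6
eef_pos: [0.6563, 0.0676, 0.0454]
tcp_rot: [-0.001, -0.056, 0.998, 0.0]
force: [-6.8, -1.1, 0.9]
gripper_width: 0.011
```

```bash
python3 st.py
```

```text
t 17.6 p [0.6563 0.0676 0.0454] yaw 0.1117 toolz [-1.1e-03  5.0e-04 -1.0e+00] dockxy [0.0114 0.0005] Fdock [-6.9 -0.3  0.9] T [-0.18  1.17 -0.03] gw 0.011 v 0.0208
tiltfix rx,ry [ 0.0006 -0.001 ]
```

{"op": "play_rows", "data": {"series": [{"dx": -0.003, "dy": 0, "dz": -0.0004, "rx": 0, "ry": -0.005, "rz": 0, "hand": 1}]}}

```text
t: 17.7
eef_pos: [0.6564, 0.0677, 0.0454]
tcp_rot: [-0.001, -0.056, 0.998, 0.0]
force: [-7.5, -1.5, 0.8]
gripper_width: 0.0109
```

```bash
python3 st.py
```

```text
t 17.7 p [0.6564 0.0677 0.0454] yaw 0.1121 toolz [-2.7e-03  6.0e-04 -1.0e+00] dockxy [0.0115 0.0006] Fdock [-7.6 -0.6  0.8] T [-0.47  1.18 -0.03] gw 0.0109 v 0.0284
tiltfix rx,ry [ 0.0009 -0.0026]
```

{"op": "play_rows", "data": {"series": [{"dx": -0.004, "dy": -0.0003, "dz": -0.0006, "rx": 0.0007, "ry": -0.01, "rz": 0.0005, "hand": 1}]}}

```text
t: 17.8
eef_pos: [0.6572, 0.0677, 0.0454]
tcp_rot: [0.0, -0.056, 0.998, 0.0]
force: [-7.6, -1.8, -0.8]
gripper_width: 0.0107
```

```bash
python3 st.py
```

```text
t 17.8 p [0.6572 0.0677 0.0454] yaw 0.1119 toolz [ 0.e+00  9.e-04 -1.e+00] dockxy [0.0123 0.0005] Fdock [-7.8 -0.9 -0.8] T [-0.21  1.36 -0.01] gw 0.0107 v 0.0204
tiltfix rx,ry [0.0009 0.0001]
```

{"op": "play_rows", "data": {"series": [{"dx": -0.004, "dy": -0.0002, "dz": -0.0005, "rx": 0.0005, "ry": -0.008, "rz": 0.0005, "hand": 1}]}}

```text
t: 17.9
eef_pos: [0.6572, 0.0677, 0.0453]
tcp_rot: [-0.001, -0.056, 0.998, 0.0]
force: [-9.5, -3.4, 4.0]
gripper_width: 0.0106
```

```bash
python3 st.py
```

```text
t 17.9 p [0.6572 0.0677 0.0453] yaw 0.112 toolz [-1.2e-03  8.0e-04 -1.0e+00] dockxy [0.0123 0.0005] Fdock [-9.8 -2.3  4. ] T [-0.5   1.57 -0.05] gw 0.0106 v 0.0195
tiltfix rx,ry [ 0.0009 -0.0011]
```

{"op": "play_rows", "data": {"series": [{"dx": -0.005, "dy": -0.0003, "dz": -0.0007, "rx": 0.0007, "ry": -0.01, "rz": 0.0007, "hand": 1}]}}

```text
t: 18.0
eef_pos: [0.6575, 0.0678, 0.0454]
tcp_rot: [-0.001, -0.056, 0.998, 0.0]
force: [-10.5, -2.7, 1.7]
gripper_width: 0.0112
```

```bash
python3 st.py
```

```text
t 18.0 p [0.6575 0.0678 0.0454] yaw 0.1117 toolz [-1.6e-03  8.0e-04 -1.0e+00] dockxy [0.0127 0.0006] Fdock [-10.7  -1.5   1.7] T [-0.46  1.61 -0.02] gw 0.0112 v 0.0177
tiltfix rx,ry [ 0.001  -0.0015]
```

{"op": "play_rows", "data": {"series": [{"dx": -0.005, "dy": -0.0002, "dz": -0.0006, "rx": 0.0005, "ry": -0.01, "rz": 0.0005, "hand": 1}]}}

```text
t: 18.1
eef_pos: [0.6577, 0.0678, 0.0454]
tcp_rot: [-0.001, -0.056, 0.998, 0.0]
force: [-11.6, -2.5, 3.1]
gripper_width: 0.0106
```

```bash
python3 st.py
```

```text
t 18.1 p [0.6577 0.0678 0.0454] yaw 0.1119 toolz [-2.6e-03  8.0e-04 -1.0e+00] dockxy [0.0128 0.0006] Fdock [-11.8  -1.2   3.1] T [-0.54  1.71 -0.09] gw 0.0106 v 0.0215
tiltfix rx,ry [ 0.0011 -0.0025]
```

```bash
cat > look.py <<'E'
from h import *
import sys
n=sys.argv[1]
c=cap('top','t%s.png'%n); c2=cap('side','s%s.png'%n)
j=cv2.imread('pics/t%s.png'%n);i=cv2.imread('pics/s%s.png'%n)
cv2.imwrite('pics/c%s.png'%n,np.hstack([cv2.resize(j[90:210,190:310],(400,400),interpolation=cv2.INTER_CUBIC),cv2.resize(i[160:250,250:340],(400,400),interpolation=cv2.INTER_CUBIC)]))
co,s=np.cos(.1112),np.sin(.1112);M=np.array([[co,-s],[s,co]]);o=np.array([.64502,.06583])
for nm,c in (('top',c),('side',c2)):
    P=cloud(c).reshape(-1,3);L=np.c_[(P[:,:2]-o)@M,P[:,2]]
    g=L[(abs(L[:,1]-.056)<.007)&(L[:,2]>.02)&(L[:,2]<.09)&(L[:,0]<-.0)&(L[:,0]>-.12)]
    for x0 in np.arange(-.115,-.0,.008):
        k=g[abs(g[:,0]-x0)<.004]
        if len(k): print(nm,round(x0,3),len(k),'z',np.percentile(k[:,2],[10,50,90]).round(4))
E
python3 look.py 4; python3 st.py
```

```text
side -0.107 3 z [0.0532 0.0552 0.0554]
side -0.099 22 z [0.0528 0.0614 0.0659]
side -0.091 12 z [0.0492 0.0597 0.0692]
side -0.083 12 z [0.0468 0.0551 0.0595]
side -0.075 15 z [0.0441 0.0521 0.0573]
side -0.067 23 z [0.0408 0.0551 0.0638]
side -0.059 16 z [0.0375 0.0475 0.059 ]
side -0.051 21 z [0.0242 0.0339 0.0462]
side -0.043 4 z [0.0424 0.0432 0.0436]
side -0.035 8 z [0.0348 0.0419 0.0442]
side -0.027 10 z [0.0327 0.0418 0.0435]
side -0.019 10 z [0.0276 0.0416 0.044 ]
side -0.011 12 z [0.0314 0.0387 0.0436]
side -0.003 12 z [0.0315 0.041  0.0428]
t 18.2 p [0.6577 0.0678 0.0454] yaw 0.1118 toolz [-2.5e-03  8.0e-04 -1.0e+00] dockxy [0.0128 0.0005] Fdock [-10.9  -1.3   3.1] T [-0.5   1.64 -0.05] gw 0.0111 v 0.0036
tiltfix rx,ry [ 0.0011 -0.0024]
```

View pics/c4.png

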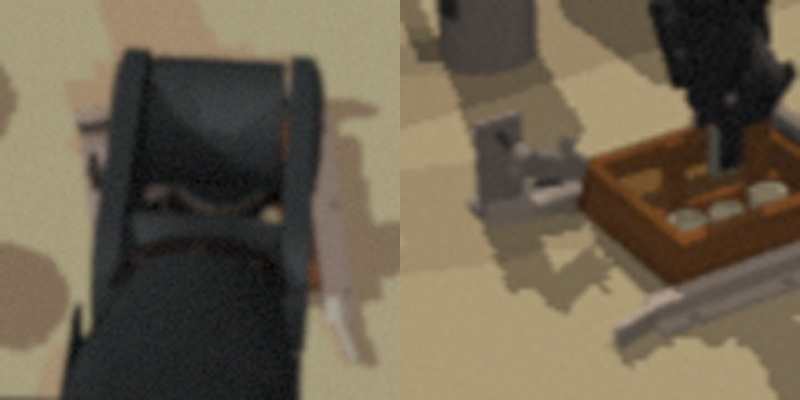

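```bash
python3 -c "
import cv2,numpy as np
f=lambda n: cv2.resize(cv2.imread('pics/'+n)[178:214,262:298],(400,400),interpolation=cv2.INTER_CUBIC)
cv2.imwrite('pics/cmp4.png',np.hstack([f('side0.png'),f('s4.png')]))"
```

```text
(no output)
```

View pics/cmp4.png

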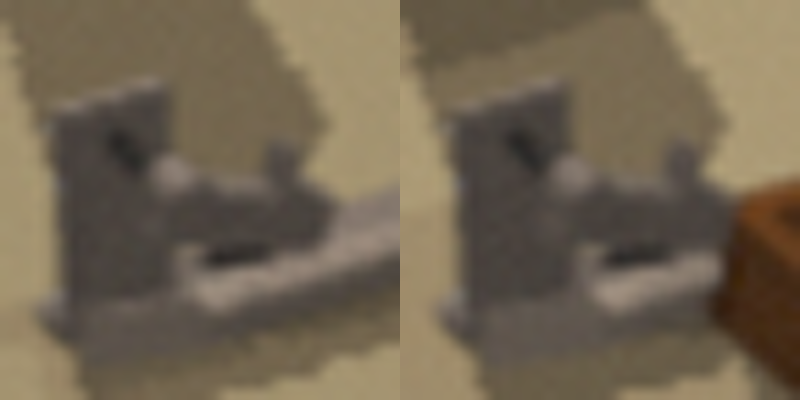

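The catch knob is at the same pixel as at the start: (280,160) in the left crop and (282,160) in the right crop. So it has fallen behind the caddy's rear corner at (730,230). I'll ease off the push and then pull back gradually.

{"op": "play_rows", "data": {"series": [{"dx": 0.0, "dy": -0.0003, "dz": -0.0003, "rx": 0.001, "ry": -0.002, "rz": 0.0005, "hand": 1}, {"dx": 0.001, "dy": 0, "dz": 0, "rx": 0, "ry": 0, "rz": 0, "hand": 1}]}}

```text
t: 18.4
eef_pos: [0.6555, 0.0676, 0.0454]
tcp_rot: [-0.001, -0.055, 0.998, 0.0]
force: [1.2, 0.8, -4.9]
gripper_width: 0.011
```

```bash
python3 st.py
```

```text
t 18.4 p [0.6555 0.0676 0.0454] yaw 0.111 toolz [-2.1e-03  6.0e-04 -1.0e+00] dockxy [0.0107 0.0006] Fdock [ 1.3  0.7 -4.9] T [-0.02 -0.14  0.02] gw 0.011 v 0.0343
tiltfix rx,ry [ 0.0008 -0.002 ]
```

{"op": "play_rows", "data": {"series": [{"dx": 0.001, "dy": 0, "dz": 0, "rx": 0, "ry": 0, "rz": 0, "hand": 1}, {"dx": 0.001, "dy": 0, "dz": 0, "rx": 0, "ry": 0, "rz": 0, "hand": 1}]}}

```text
t: 18.6
eef_pos: [0.6555, 0.0675, 0.0453]
tcp_rot: [0.001, -0.055, 0.998, 0.0]
force: [0.0, -0.3, -5.5]
gripper_width: 0.0115
```

```bash
python3 st.py
```

```text
t 18.6 p [0.6555 0.0675 0.0453] yaw 0.1105 toolz [ 0.0024  0.0011 -1.    ] dockxy [0.0106 0.0005] Fdock [-0.  -0.3 -5.5] T [-0.01  0.2   0.  ] gw 0.0115 v 0.0325
tiltfix rx,ry [0.0008 0.0025]
```

{"op": "play_rows", "data": {"series": [{"dx": 0.002, "dy": 0, "dz": 0, "rx": 0.0005, "ry": 0.004, "rz": 0, "hand": 1}]}}

```text
t: 18.7
eef_pos: [0.6553, 0.0675, 0.0455]
tcp_rot: [0.001, -0.055, 0.998, 0.0]
force: [2.3, 0.9, -5.4]
gripper_width: 0.0108
```

```bash
python3 st.py
```

```text
t 18.7 p [0.6553 0.0675 0.0455] yaw 0.11 toolz [ 2.4e-03  4.0e-04 -1.0e+00] dockxy [0.0104 0.0005] Fdock [ 2.4  0.6 -5.4] T [ 0.1  -0.34 -0.1 ] gw 0.0108 v 0.0112
tiltfix rx,ry [0.0002 0.0024]
```

{"op": "play_rows", "data": {"series": [{"dx": 0.003, "dy": 0, "dz": 0, "rx": 0, "ry": 0.005, "rz": 0, "hand": 1}]}}

```text
t: 18.8
eef_pos: [0.655, 0.0672, 0.0459]
tcp_rot: [0.002, -0.055, 0.999, -0.0]
force: [5.2, 1.0, -6.9]
gripper_width: 0.0108
```

```bash
python3 st.py
```

```text
t 18.8 p [0.655  0.0672 0.0459] yaw 0.1092 toolz [ 3.3e-03  1.0e-04 -1.0e+00] dockxy [0.01   0.0003] Fdock [ 5.3  0.5 -6.9] T [ 0.09 -0.82 -0.15] gw 0.0108 v 0.0189
tiltfix rx,ry [-0.0003  0.0033]
```

{"op": "play_rows", "data": {"series": [{"dx": 0.004, "dy": 0, "dz": 0.0005, "rx": 0, "ry": 0.007, "rz": -0.002, "hand": 1}]}}

```text
t: 18.9
eef_pos: [0.6547, 0.067, 0.0462]
tcp_rot: [0.003, -0.055, 0.998, -0.0]
force: [7.0, 1.6, -6.3]
gripper_width: 0.0108
```

```bash
python3 st.py
```

```text
t 18.9 p [0.6547 0.067  0.0462] yaw 0.1096 toolz [ 5.1e-03 -1.0e-04 -1.0e+00] dockxy [0.0098 0.0001] Fdock [ 7.1  0.8 -6.3] T [ 0.21 -1.26 -0.34] gw 0.0108 v 0.0265
tiltfix rx,ry [-0.0007  0.005 ]
```

{"op": "play_rows", "data": {"series": [{"dx": 0.0045, "dy": 0, "dz": 0.0005, "rx": 0, "ry": 0.008, "rz": -0.002, "hand": 1}]}}

```text
t: 19.0
eef_pos: [0.6545, 0.0668, 0.0465]
tcp_rot: [0.004, -0.055, 0.998, -0.0]
force: [6.9, 1.8, -8.1]
gripper_width: 0.0108
```

```bash
python3 st.py
```

```text
t 19.0 p [0.6545 0.0668 0.0465] yaw 0.1094 toolz [ 7.e-03 -1.e-04 -1.e+00] dockxy [ 0.0095 -0.0001] Fdock [ 7.1  1.  -8.1] T [ 0.26 -1.39 -0.39] gw 0.0108 v 0.0293
tiltfix rx,ry [-0.0009  0.007 ]
```

{"op": "play_rows", "data": {"series": [{"dx": 0.004, "dy": 0.0003, "dz": 0.001, "rx": -0.0008, "ry": 0.015, "rz": -0.003, "hand": 1}]}}

```text
t: 19.1
eef_pos: [0.6545, 0.0668, 0.0465]
tcp_rot: [0.001, -0.055, 0.998, -0.0]
force: [5.7, 0.7, -6.4]
gripper_width: 0.011
```

```bash
python3 st.py
```

```text
t 19.1 p [0.6545 0.0668 0.0465] yaw 0.1102 toolz [ 1.5e-03 -4.0e-04 -1.0e+00] dockxy [ 0.0096 -0.0001] Fdock [ 5.7  0.  -6.4] T [ 0.09 -1.14 -0.5 ] gw 0.011 v 0.0922
tiltfix rx,ry [-0.0006  0.0015]
```

{"op": "play_rows", "data": {"series": [{"dx": 0.005, "dy": 0.0003, "dz": 0.001, "rx": 0, "ry": 0.014, "rz": -0.003, "hand": 1}]}}

```text
t: 19.2
eef_pos: [0.6544, 0.0668, 0.0466]
tcp_rot: [-0.001, -0.055, 0.998, -0.001]
force: [8.1, 3.0, -8.3]
gripper_width: 0.0111
```

```bash
python3 st.py
```

```text
t 19.2 p [0.6544 0.0668 0.0466] yaw 0.1107 toolz [-0.0011 -0.0011 -1.    ] dockxy [ 0.0095 -0.0001] Fdock [ 8.4  2.1 -8.3] T [ 0.26 -1.67 -0.51] gw 0.0111 v 0.0322
tiltfix rx,ry [-0.001  -0.0012]
```

{"op": "play_rows", "data": {"series": [{"dx": 0.006, "dy": 0.0003, "dz": 0.0015, "rx": -0.001, "ry": 0.011, "rz": -0.003, "hand": 1}]}}

```text
t: 19.3
eef_pos: [0.6544, 0.0667, 0.0465]
tcp_rot: [0.001, -0.055, 0.998, -0.0]
force: [8.4, 1.9, -7.1]
gripper_width: 0.0111
```

```bash
python3 st.py
```

```text
t 19.3 p [0.6544 0.0667 0.0465] yaw 0.1109 toolz [ 1.6e-03 -3.0e-04 -1.0e+00] dockxy [ 0.0094 -0.0001] Fdock [ 8.5  0.9 -7.1] T [ 0.34 -1.78 -0.47] gw 0.0111 v 0.0485
tiltfix rx,ry [-0.0005  0.0015]
```

{"op": "play_rows", "data": {"series": [{"dx": 0.006, "dy": 0.0003, "dz": 0.0012, "rx": 0, "ry": 0.011, "rz": -0.003, "hand": 1}]}}

```text
t: 19.4
eef_pos: [0.6544, 0.0667, 0.0466]
tcp_rot: [0.002, -0.055, 0.998, -0.0]
force: [9.0, 3.2, -9.3]
gripper_width: 0.0111
```

```bash
python3 st.py
```

```text
t 19.4 p [0.6544 0.0667 0.0466] yaw 0.111 toolz [ 4.6e-03 -4.0e-04 -1.0e+00] dockxy [ 0.0094 -0.0001] Fdock [ 9.3  2.2 -9.3] T [ 0.25 -1.69 -0.48] gw 0.0111 v 0.0417
tiltfix rx,ry [-0.0009  0.0045]
```

{"op": "play_rows", "data": {"series": [{"dx": 0.0065, "dy": 0.0003, "dz": 0.0014, "rx": -0.0007, "ry": 0.015, "rz": -0.003, "hand": 1}, {"dx": 0.0065, "dy": 0.0003, "dz": 0.0013, "rx": 0, "ry": 0.013, "rz": -0.003, "hand": 1}]}}

```text
t: 19.6
eef_pos: [0.6543, 0.0667, 0.0467]
tcp_rot: [0.003, -0.055, 0.998, -0.0]
force: [9.7, 2.5, -8.6]
gripper_width: 0.0108
```

```bash
python3 st.py
```

```text
t 19.6 p [0.6543 0.0667 0.0467] yaw 0.1106 toolz [ 6.6e-03 -5.0e-04 -1.0e+00] dockxy [ 0.0094 -0.0002] Fdock [10.   1.4 -8.6] T [ 0.33 -1.72 -0.54] gw 0.0108 v 0.03
tiltfix rx,ry [-0.0012  0.0065]
```

{"op": "play_rows", "data": {"series": [{"dx": 0.0068, "dy": 0.0003, "dz": 0.0014, "rx": -0.0005, "ry": 0.013, "rz": -0.003, "hand": 1}, {"dx": 0.0068, "dy": 0.0003, "dz": 0.0014, "rx": 0, "ry": 0.013, "rz": -0.003, "hand": 1}]}}

```text
t: 19.8
eef_pos: [0.6543, 0.0665, 0.0468]
tcp_rot: [0.006, -0.055, 0.998, -0.0]
force: [10.5, 3.0, -9.5]
gripper_width: 0.0112
```

```bash
python3 st.py
```

```text
t 19.8 p [0.6543 0.0665 0.0468] yaw 0.1098 toolz [ 1.160e-02 -4.000e-04 -9.999e-01] dockxy [ 0.0093 -0.0003] Fdock [10.7  1.8 -9.5] T [ 0.38 -1.75 -0.53] gw 0.0112 v 0.0411
tiltfix rx,ry [-0.0016  0.0115]
```

{"op": "play_rows", "data": {"series": [{"dx": 0.006, "dy": 0.0004, "dz": 0.0014, "rx": -0.001, "ry": 0.018, "rz": -0.003, "hand": 1}]}}

```text
t: 19.9
eef_pos: [0.6543, 0.0666, 0.0469]
tcp_rot: [0.004, -0.055, 0.998, -0.0]
force: [7.4, 2.2, -6.9]
gripper_width: 0.0111
```

```bash
python3 st.py; python3 look.py 5 >/dev/null; python3 st.py; python3 -c "
import cv2,numpy as np
f=lambda n: cv2.resize(cv2.imread('pics/'+n)[178:214,262:298],(400,400),interpolation=cv2.INTER_CUBIC)
cv2.imwrite('pics/cmp5.png',np.hstack([f('side0.png'),f('s5.png')]))"
```

```text
t 19.9 p [0.6543 0.0666 0.0469] yaw 0.1097 toolz [ 7.4e-03 -4.0e-04 -1.0e+00] dockxy [ 0.0093 -0.0003] Fdock [ 7.6  1.3 -6.9] T [ 0.2  -1.56 -0.57] gw 0.0111 v 0.0692
tiltfix rx,ry [-0.0012  0.0073]
t 20.0 p [0.6543 0.0666 0.0468] yaw 0.1097 toolz [ 7.2e-03 -4.0e-04 -1.0e+00] dockxy [ 0.0093 -0.0003] Fdock [ 8.   2.1 -6.7] T [ 0.3  -1.62 -0.55] gw 0.011 v 0.0048
tiltfix rx,ry [-0.0012  0.0072]
```

View pics/cmp5.png

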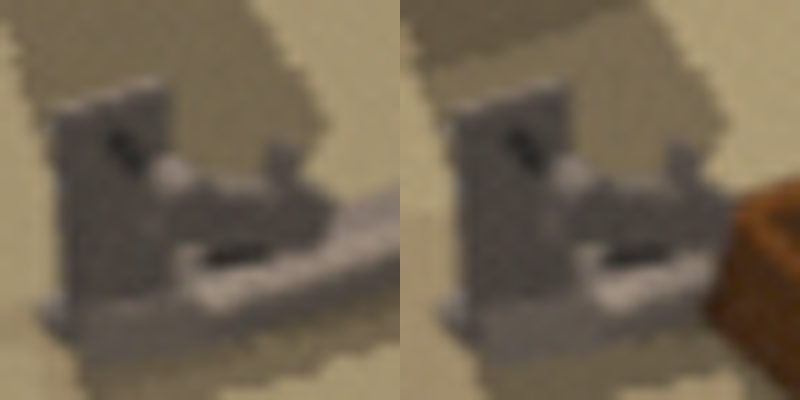

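The catch still sits down at (682,160) under load. I'll hold the pull a moment longer, steadily, at about 10–11 N.

{"op": "play_rows", "data": {"series": [{"dx": 0.007, "dy": 0.0004, "dz": 0.0016, "rx": -0.001, "ry": 0.016, "rz": -0.003, "hand": 1}, {"dx": 0.007, "dy": 0.0004, "dz": 0.0016, "rx": 0, "ry": 0.014, "rz": -0.003, "hand": 1}, {"dx": 0.007, "dy": 0.0004, "dz": 0.0016, "rx": -0.001, "ry": 0.014, "rz": -0.003, "hand": 1}]}}

```text
t: 20.3
eef_pos: [0.6542, 0.0665, 0.0468]
tcp_rot: [0.006, -0.054, 0.998, -0.0]
force: [10.2, 2.8, -7.6]
gripper_width: 0.0111
```

```bash
python3 -c "
from st import *
a=[]
for _ in range(4): cap('side'); a.append(robot.get_obs()['force'])
print(np.round(a,1)); st()"
```

```text
[[ 9.3  1.8 -8. ]
 [10.5  3.2 -8.1]
 [ 9.5  2.7 -7.3]
 [10.1  2.6 -8. ]]
t 20.5 p [0.6542 0.0666 0.0468] yaw 0.109 toolz [ 1.120e-02  4.000e-04 -9.999e-01] dockxy [ 0.0092 -0.0003] Fdock [10.3  1.5 -8. ] T [ 0.39 -1.79 -0.53] gw 0.0109 v 0.0008
tiltfix rx,ry [-0.0009  0.0112]
```

{"op": "play_rows", "data": {"series": [{"dx": 0.003, "dy": 0, "dz": 0.0003, "rx": 0, "ry": 0.006, "rz": -0.001, "hand": 1}, {"dx": 0, "dy": 0, "dz": 0.0003, "rx": 0, "ry": 0.007, "rz": -0.001, "hand": 1}, {"dx": 0, "dy": 0, "dz": 0, "rx": 0, "ry": 0, "rz": 0, "hand": 1}]}}

```text
t: 20.8
eef_pos: [0.6552, 0.0667, 0.0469]
tcp_rot: [0.003, -0.054, 0.999, -0.0]
force: [0.7, -0.2, -5.6]
gripper_width: 0.0113
```

```bash
python3 st.py
```

```text
t 20.8 p [0.6552 0.0667 0.0469] yaw 0.1075 toolz [ 6.e-03  2.e-04 -1.e+00] dockxy [ 0.0102 -0.0002] Fdock [ 0.6 -0.2 -5.6] T [-0.03 -0.27 -0.25] gw 0.0113 v 0.0071
tiltfix rx,ry [-0.0004  0.006 ]
```

{"op": "play_rows", "data": {"series": [{"dx": 0, "dy": 0.0003, "dz": 0.001, "rx": 0, "ry": 0.006, "rz": -0.004, "hand": 1}, {"dx": 0, "dy": 0, "dz": 0, "rx": 0, "ry": 0, "rz": 0, "hand": 1}]}}

```text
t: 21.0
eef_pos: [0.6551, 0.067, 0.0459]
tcp_rot: [-0.0, -0.056, 0.998, -0.0]
force: [1.9, 1.1, -6.0]
gripper_width: 0.0111
```

```bash
python3 st.py
```

```text
t 21.0 p [0.6551 0.067  0.0459] yaw 0.1114 toolz [-2.e-04 -5.e-04 -1.e+00] dockxy [0.0102 0.    ] Fdock [ 2.   0.9 -6. ] T [ 0.05 -0.41 -0.32] gw 0.0111 v 0.0053
tiltfix rx,ry [-0.0005 -0.0002]
```

{"op": "play_rows", "data": {"series": [{"dx": 0, "dy": 0, "dz": 0.0008, "rx": 0, "ry": 0, "rz": 0, "hand": 1}]}}

```text
t: 21.1
eef_pos: [0.6553, 0.067, 0.0454]
tcp_rot: [0.0, -0.056, 0.998, -0.0]
force: [0.6, 1.1, -1.7]
gripper_width: 0.0109
```

```bash
python3 st.py
```

```text
t 21.1 p [0.6553 0.067  0.0454] yaw 0.1114 toolz [ 1.e-04 -4.e-04 -1.e+00] dockxy [ 0.0103 -0.    ] Fdock [ 0.7  1.  -1.7] T [ 0.13 -0.22 -0.21] gw 0.0109 v 0.0086
tiltfix rx,ry [-0.0004  0.0001]
```

{"op": "play_rows", "data": {"series": [{"dx": 0, "dy": 0, "dz": 0, "rx": 0, "ry": 0, "rz": 0, "hand": 0.5}, {"dx": 0, "dy": 0, "dz": 0, "rx": 0, "ry": 0, "rz": 0, "hand": 0.5}, {"dx": 0, "dy": 0, "dz": 0, "rx": 0, "ry": 0, "rz": 0, "hand": 0.5}, {"dx": 0, "dy": 0, "dz": 0, "rx": 0, "ry": 0, "rz": 0, "hand": 0.5}]}}

```text
t: 21.5
eef_pos: [0.6548, 0.0665, 0.0476]
tcp_rot: [-0.0, -0.057, 0.998, -0.001]
force: [-0.1, -0.0, 0.1]
gripper_width: 0.0427
```

```bash
python3 st.py
```

```text
t 21.5 p [0.6548 0.0665 0.0476] yaw 0.1146 toolz [-4.e-04 -2.e-03 -1.e+00] dockxy [ 0.0098 -0.0005] Fdock [-0.1 -0.   0.1] T [ 0.04  0.06 -0.02] gw 0.0427 v 0.0078
tiltfix rx,ry [-0.0019 -0.0006]
```

{"op": "play_rows", "data": {"series": [{"dx": 0, "dy": 0, "dz": -0.015, "rx": 0, "ry": 0, "rz": 0, "hand": 0.5}, {"dx": 0, "dy": 0, "dz": -0.025, "rx": 0, "ry": 0, "rz": 0, "hand": 0.5}, {"dx": 0, "dy": 0, "dz": -0.04, "rx": 0, "ry": 0, "rz": 0, "hand": 0.5}, {"dx": 0, "dy": 0, "dz": -0.05, "rx": 0, "ry": 0, "rz": 0, "hand": 0.5}, {"dx": 0, "dy": 0, "dz": -0.05, "rx": 0, "ry": 0, "rz": 0, "hand": 0.5}, {"dx": 0.03, "dy": -0.02, "dz": -0.04, "rx": 0, "ry": 0, "rz": 0, "hand": 0.5}, {"dx": 0.04, "dy": -0.04, "dz": 0, "rx": 0, "ry": 0, "rz": 0, "hand": 0.5}, {"dx": 0.04, "dy": -0.05, "dz": 0, "rx": 0, "ry": 0, "rz": 0, "hand": 0.5}, {"dx": 0.04, "dy": -0.05, "dz": 0, "rx": 0, "ry": 0, "rz": 0, "hand": 0.5}, {"dx": 0.04, "dy": -0.05, "dz": 0, "rx": 0, "ry": 0, "rz": 0, "hand": 0.5}, {"dx": 0, "dy": -0.05, "dz": 0, "rx": 0, "ry": 0, "rz": 0, "hand": 0.5}, {"dx": 0, "dy": -0.05, "dz": 0, "rx": 0, "ry": 0, "rz": 0, "hand": 0.5}, {"dx": 0, "dy": 0, "dz": 0, "rx": 0, "ry": 0, "rz": 0, "hand": 0.5}]}}

```text
t: 22.8
eef_pos: [0.5263, -0.2287, 0.2871]
tcp_rot: [0.009, -0.061, 0.998, -0.007]
force: [-0.7, 0.3, -0.2]
gripper_width: 0.0424
```

```bash
python3 st.py; python3 look.py 6; python3 -c "
import cv2,numpy as np
f=lambda n: cv2.resize(cv2.imread('pics/'+n)[178:214,262:298],(400,400),interpolation=cv2.INTER_CUBIC)
cv2.imwrite('pics/cmp6.png',np.hstack([f('side0.png'),f('s6.png')]))
j=cv2.imread('pics/t6.png');cv2.imwrite('pics/tt6.png',cv2.resize(j,None,fx=1.4,fy=1.4))"
```

```text
t 22.8 p [ 0.5263 -0.2287  0.2871] yaw 0.1229 toolz [ 0.0189 -0.0124 -0.9997] dockxy [-0.1506 -0.2795] Fdock [-0.6  0.3 -0.2] T [ 0.01  0.01 -0.03] gw 0.0424 v 0.0651
tiltfix rx,ry [-0.0146  0.0173]
top -0.107 5 z [0.0492 0.0511 0.0572]
top -0.099 20 z [0.059  0.0635 0.0685]
top -0.091 17 z [0.0609 0.0656 0.0689]
top -0.083 16 z [0.0562 0.0603 0.0624]
top -0.075 14 z [0.0533 0.0557 0.0608]
top -0.067 19 z [0.0506 0.0561 0.0644]
top -0.059 13 z [0.0491 0.0555 0.0651]
top -0.051 14 z [0.0414 0.044  0.0465]
top -0.043 15 z [0.0376 0.0407 0.0441]
top -0.035 13 z [0.0376 0.0392 0.0437]
top -0.027 15 z [0.0379 0.0405 0.0433]
top -0.019 12 z [0.039  0.0412 0.043 ]
top -0.011 13 z [0.0394 0.0416 0.0442]
top -0.003 13 z [0.0386 0.0419 0.0429]
side -0.107 3 z [0.0541 0.0559 0.0579]
side -0.099 23 z [0.0527 0.062  0.0663]
side -0.091 13 z [0.0484 0.0556 0.0674]
side -0.083 13 z [0.0481 0.0565 0.0609]
side -0.075 12 z [0.0452 0.0503 0.0585]
side -0.067 21 z [0.0424 0.0551 0.0647]
side -0.059 17 z [0.0377 0.0505 0.0574]
side -0.051 20 z [0.0231 0.0361 0.0482]
side -0.043 5 z [0.0409 0.0422 0.0439]
side -0.035 11 z [0.0309 0.0407 0.0431]
side -0.027 8 z [0.0345 0.0418 0.0442]
side -0.019 9 z [0.0339 0.0387 0.0419]
side -0.011 7 z [0.0279 0.0423 0.0436]
side -0.003 10 z [0.0318 0.0404 0.0422]
```

View pics/cmp6.png

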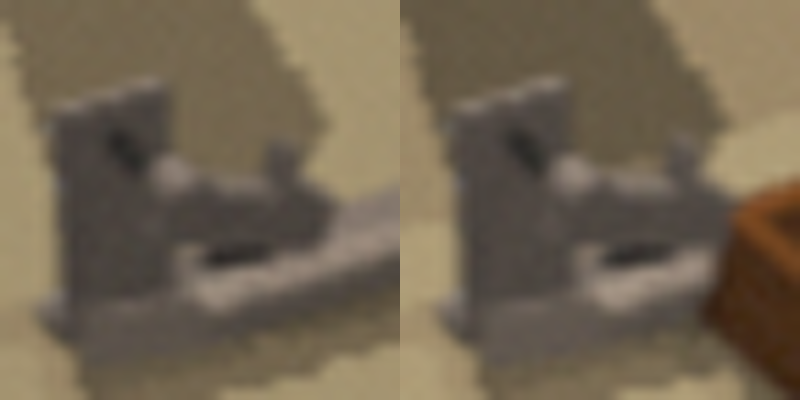

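View pics/tt6.png

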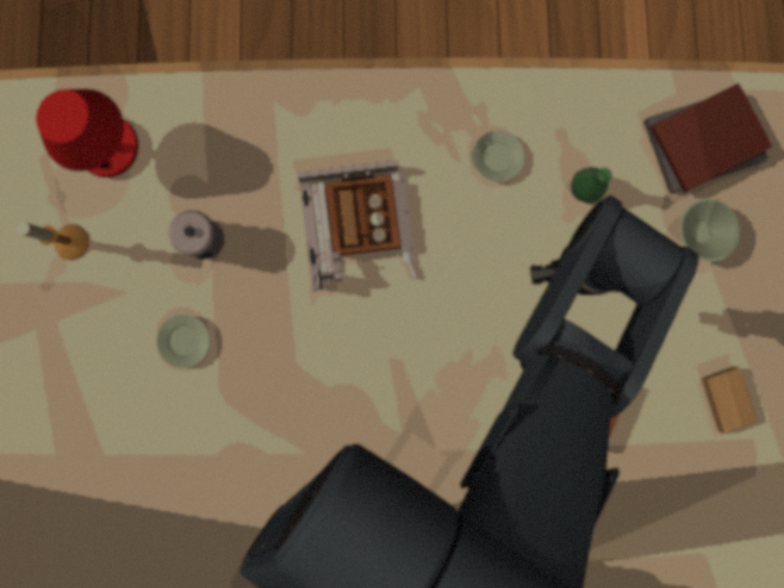

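View pics/c6.png

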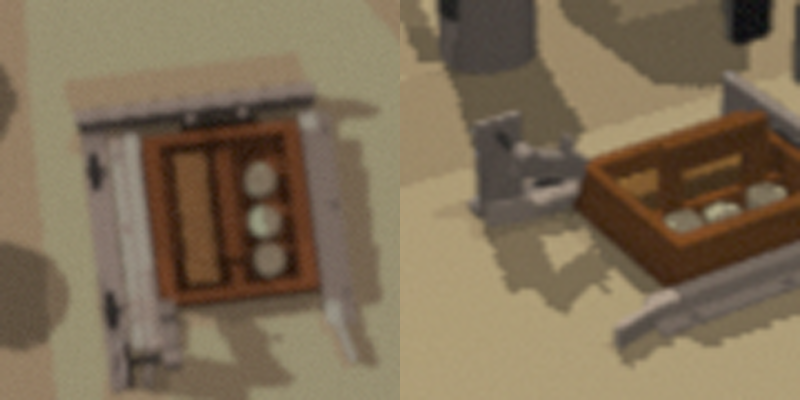

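```bash
python3 - <<'E'
from h import *
co,s=np.cos(.1112),np.sin(.1112);M=np.array([[co,-s],[s,co]]);o=np.array([.64502,.06583])
P=np.load('P.npy').reshape(-1,3)
cs=[cap('top') for _ in range(4)]; c=cs[0]; c['range_z']=np.median([k['range_z'] for k in cs],0).astype(np.float32)
Q=cloud(c).reshape(-1,3)
for nm,A in (('start',P),('now',Q)):
    L=np.c_[(A[:,:2]-o)@M,A[:,2]]; g=L[(abs(L[:,1]-.056)<.007)&(L[:,2]>.0)&(L[:,2]<.09)]
    print(nm,[(round(x0,3),np.median(g[abs(g[:,0]-x0)<.003][:,2]).round(4)) for x0 in np.arange(-.1,-.04,.006) if (abs(g[:,0]-x0)<.003).any()])
L=np.c_[(Q[:,:2]-o)@M,Q[:,2]]
t=L[(abs(L[:,0]-.01)<.08)&(abs(L[:,1])<.062)&(L[:,2]>.035)&(L[:,2]<.047)]
r=t[(abs(t[:,1])<.04)]; print('rear x',np.percentile(r[:,0],1),'handle',L[(L[:,2]>.06)&(L[:,2]<.085)&(abs(L[:,1])<.03)&(abs(L[:,0])<.06)].mean(0))
w_=L[(L[:,2]>.036)&(L[:,2]<.047)&(abs(L[:,0])<.05)]
for sg in(-1,1):
    k=w_[(abs(w_[:,1]*sg-.054)<.009)];print(np.polyfit(k[:,0],k[:,1],1),k[:,2].mean())
for n in ['top','side']:
    c=cap(n)
    for th in ['saucer','vase','canister']:
        for d in viewer.tip_of(n,th): print(n,th,round(d['score'],2),w(c,d['position']).round(3))
E
```

```text
start [(np.float64(-0.1), np.float64(0.0634)), (np.float64(-0.094), np.float64(0.0659)), (np.float64(-0.088), np.float64(0.0619)), (np.float64(-0.082), np.float64(0.0581)), (np.float64(-0.076), np.float64(0.0559)), (np.float64(-0.07), np.float64(0.0539)), (np.float64(-0.064), np.float64(0.0613)), (np.float64(-0.058), np.float64(0.0515)), (np.float64(-0.052), np.float64(0.0479)), (np.float64(-0.046), np.float64(0.001))]
now [(np.float64(-0.1), np.float64(0.0638)), (np.float64(-0.094), np.float64(0.0662)), (np.float64(-0.088), np.float64(0.0607)), (np.float64(-0.082), np.float64(0.0586)), (np.float64(-0.076), np.float64(0.0557)), (np.float64(-0.07), np.float64(0.0541)), (np.float64(-0.064), np.float64(0.0621)), (np.float64(-0.058), np.float64(0.053)), (np.float64(-0.052), np.float64(0.044)), (np.float64(-0.046), np.float64(0.0412))]
rear x -0.05432700789854911 handle [ 0.00841999 -0.00024794  0.07456245]
[-0.00816221 -0.05400713] 0.04089703765274609
[-0.00359087  0.05385218] 0.04092777127776344
top saucer 0.79 [ 0.766 -0.189  0.001]
top saucer 0.69 [0.43  0.399 0.002]
top vase 0.66 [ 0.709 -0.357 -0.003]
top canister 0.67 [ 0.624  0.366 -0.003]
top canister 0.64 [0.655 0.071 0.001]
side saucer 0.79 [ 0.769 -0.191  0.002]
side saucer 0.74 [0.434 0.4   0.002]
side vase 0.97 [ 0.71 -0.35  0.  ]
side canister 0.85 [0.625 0.368 0.002]
```

The catch profile matches its fallen start, the caddy is level and parked, and the bystanders have not moved. The robot is clear, so I'm handing in.

```bash
python3 -c "
from rig import workorder,robot
print(robot.get_obs()['t'],workorder.job_done())"
```

```text
the job is handed in; nothing more can be done
23.5 None
```

The caddy is parked in the dock with the catch fallen behind it, and the job is handed in at 23.5 s.

**What I did**
- I took the caddy farthest to the robot's left, at top-view pixel (381,211). I gripped it by the handle, carried it to the dock mouth and slid it straight in between the runners.
- Its front edge went in under the catch. I did not see the catch lift, because the arm hid it from the top camera.
- I felt the buffer at about 9.5 mm in my dock frame and pushed gently to about 12 N wrist force. The catch then showed as fallen behind the caddy.
- I pulled back to 10–10.7 N and held about 10 N steady for roughly 0.3–0.4 s. The caddy stayed put and the catch stayed down.
- I then lowered the caddy, released it and moved the arm clear.

**Last checks**
- The catch's depth profile matches its starting (fallen) profile to about 1.5 mm, except at the very tip. There the reading mixes with the caddy's rear edge.
- The caddy is level, with both side walls at 41 mm, and parked within about 0.01 rad of square.
- Saucers, vase and canister are where they started, within about 7 mm. The one 7 mm reading, on the vase, sits against 3 mm from the other camera.

**What was less clean**
- While setting the caddy down before the dock, one row pressed it on the table with about 63 N for 0.1 s.
- Just before the mouth it dug in briefly, with about 33 N down and 24 N along the slide direction, because of a slight forward tilt. I levelled it before it entered the runners.
- During the pull the handle pitched by up to about 0.012 rad.

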